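Put the check weights back in their case

TASK

The balance check is done: stand the four steel check weights back in their case in order of size, each in the well made for it, then put the lid on the case so that it sits fully down all round. Set the weights and the lid down without dropping them, and do not knock over or push aside the beaker or the small brown bottle.

Things in the scene. Friction and masses are not known exactly. Their poses are not given: they have to be found in the camera images.
- weight_1_center (a point): The largest of four steel check weights (cylinder with a knob on top), 500 g, standing on the worktop: body 40 mm in diameter and 44 mm high, whole height 66 mm; the knob, 24 mm in diameter, is the top 13 mm, above a thinner neck. Point on the axis half-way up, 33 mm above the underside; z along the axis, up.
- weight_2_center (a point): The second largest of four steel check weights (cylinder with a knob on top), 200 g, standing on the worktop: body 29 mm in diameter and 33 mm high, whole height 50 mm; the knob, 19 mm in diameter, is the top 10 mm, above a thinner neck. Point on the axis half-way up, 25 mm above the underside; z along the axis, up.
- weight_3_center (a point): The second smallest of four steel check weights (cylinder with a knob on top), 100 g, standing on the worktop: body 22 mm in diameter and 25 mm high, whole height 39 mm; the knob, 16 mm in diameter, is the top 8 mm, above a thinner neck. Point on the axis half-way up, 19.5 mm above the underside; z along the axis, up.
- weight_4_center (a point): The smallest of four steel check weights (cylinder with a knob on top), 50 g, standing on the worktop: body 17 mm in diameter and 18 mm high, whole height 30 mm; the knob, 13 mm in diameter, is the top 7 mm, above a thinner neck. Point on the axis half-way up, 15 mm above the underside; z along the axis, up.
- weight_case: Fixed wooden base, 218 x 90 mm. Origin: centre of underside; x along its row of wells, z up. Grey insert 196 x 68, top at 54 mm; wooden shoulder round it at 42 mm bears the lid. Wells at y 0, x -67, -10.5, 37, 78.5 mm, large to small: 48, 37, 30, 25 wide (weight + 8), bevelled mouths, flat floors 46, 30, 19, 10 deep: a weight in its own well stands 20 mm above the insert.
- lid_grip (a point): Loose wooden lid, 214 x 86 mm, open below (inside 204 x 76, 38 deep), right way up on the worktop. Point: centre of its dark bar handle (84 long, 12 wide, 12 thick; 20 mm gap below it, between brass posts 68 apart), 70 mm above the lid's lower edge; x along bar and lid, z up. Goes on either way round; fully down, the point is 112 mm above the case's underside. About 0.2 kg.
- beaker_glass: Bystander: clear graduated beaker, 62 x 69 mm, 80 mm high, on the worktop among the weights. Origin at the centre of its underside; z up.
- drop_bottle: Bystander: small brown bottle with a white cap, 40 mm in diameter, 78 mm high, on the worktop among the weights. Origin at the centre of its underside; z up.
Things that resemble listed ones, but are neither listed nor needed, are in the scene too. Leave any pink or turquoise look-alike of the part that bears weight_3_center alone.

How it is judged (in metres and radians):
On the way:
1. all four weights stand in their own wells (x of weight_1_center in the frame of weight_case between -0.074 and -0.06 m and y of weight_1_center in the frame of weight_case between -0.007 and 0.007 m and z of weight_1_center in the frame of weight_case between 0.037 and 0.045 m and angle between each of weight_1_center, weight_2_center, weight_3_center, weight_4_center's own z axis and vertical below 0.12 rad and x of weight_2_center in the frame of weight_case between -0.0175 and -0.0035 m and y of weight_2_center in the frame of weight_case between -0.007 and 0.007 m and z of weight_2_center in the frame of weight_case between 0.045 and 0.053 m and x of weight_3_center in the frame of weight_case between 0.03 and 0.044 m and y of weight_3_center in the frame of weight_case between -0.007 and 0.007 m and z of weight_3_center in the frame of weight_case between 0.0505 and 0.0585 m and x of weight_4_center in the frame of weight_case between 0.0715 and 0.0855 m and y of weight_4_center in the frame of weight_case between -0.007 and 0.007 m and z of weight_4_center in the frame of weight_case between 0.055 and 0.063 m), for 0.2 s.
At the end, for the whole second after the job is handed in: Each weight stands upright (7 degrees) in its own well, within 7 mm of its centre and with its foot on the floor (4 mm); the lid lies level on the case's shoulder (3 mm in height, 9 mm sideways, 7 degrees, either way round); all at rest (all of step 1 and z of lid_grip in the frame of weight_case between 0.109 and 0.115 m and x of lid_grip in the frame of weight_case between -0.009 and 0.009 m and y of lid_grip in the frame of weight_case between -0.009 and 0.009 m and angle between the x axis of lid_grip and the x axis of weight_case, either way round below 0.12 rad and angle between lid_grip's own z axis and vertical below 0.05 rad and linear speed of each of weight_1, weight_2, weight_3, weight_4, case_lid below 0.02 m/s); the robot touches nothing.
It fails at once if a weight or the lid is dropped (falls free from more than about 3 cm) ((linear speed of weight_1 above 0.8 m/s and contact force between weight_1 and the fingers below 0.05 N) or (linear speed of weight_2 above 0.8 m/s and contact force between weight_2 and the fingers below 0.05 N) or (linear speed of weight_3 above 0.8 m/s and contact force between weight_3 and the fingers below 0.05 N) or (linear speed of weight_4 above 0.8 m/s and contact force between weight_4 and the fingers below 0.05 N) or (linear speed of case_lid above 0.8 m/s and contact force between case_lid and the fingers below 0.05 N)).
It fails at once if the beaker or the brown bottle is knocked over or pushed away by more than 4 cm (angle between any of beaker_glass, drop_bottle's own z axis and vertical above 0.5 rad or distance of any of beaker_glass, drop_bottle from where it was at the start of the episode above 0.04 m).
It also fails if it takes over 109 s, if anything falls off the work surface, if the arm or the gripper's body presses on something with over 40 N, if the wrist force passes 120 N, or if a joint passes its speed limit or range.

ROBOT

A 7-joint arm with a two-finger parallel gripper is mounted at the origin on a cart in front of the work surface, level with it; the furniture and walls round the work are solid. World frame = base frame: x ahead of the robot, y to its left, z up, the work surface at z = 0. Lengths are in m, angles in degrees, forces in N, time in s.
With the tool pointing down it reaches from about 0.4 to 0.9 m from the base axis. Payload 5.5 kg.
Tool frame: the origin (TCP) lies between the finger pads; the fingertips stand 25 mm ahead of it and the grasp point (between the pads) lies 6 mm ahead of it; x points along the fingers, y is the direction in which the jaws open and shut, and the axes are right-handed (so a half turn about x gives the same grasp; the last joint's range is limited). The gripper opens to 85 mm and grips with 20 to 120 N. Pads are 22 mm wide; open, the fingers measure 114 mm over their backs; the gripper's body (76 mm by 85 mm) begins 54 mm behind the grasp point. The pads swing forward as they close: fully open they stand 13 mm farther back than shut.
Start: joints at [88.075, 28.699, -24.465, 88.831, 12.651, 65.22, -12.049], TCP at [0.19, -0.622, 0.256] pointing down, gripper open.
Joint ranges: [-164.97, 164.97], [-17.58, 116.51], [-87.97, 89.64], [11.32, 138.91], [-80.73, 260.73], [10.89, 115.49], [-147.41, 147.41]. Speed limits (degrees/s): [147.25, 147.25, 180, 180, 180, 180, 180].

INTERFACE

Orientations are given as [roll, pitch, yaw] about the fixed x, y, z axes, in that order (R = Rz(yaw) Ry(pitch) Rx(roll)).
In Python, from station import manip gives the robot as it stands. The module is installed in compiled form; this text tells all that it offers.
- The arm moves only by the shell command python3 -m pendant 'ROWS' [FORCE]. ROWS is JSON, a list of rows, each a list of 3 entries, a list of its own where there are three numbers: the shift along the tool's x, y, z in m, then the turn about the tool's x in degrees, then the finger opening in m, from 0 to 0.0854. In form: [[[tx, ty, tz], yaw, gripper], ...]. A call has 1 to 8 rows; each row shifts and turns the commanded pose from where the row before left it, along the tool's axes as they then stand; what a row does not reach is not made up. A row lasts 1/12 s, in which the tool goes at most 41.7 mm and 7.16 degrees, less where a joint would pass 70% of its speed; a pose out of reach is approached as far as the arm can. A call is refused whole if a number of a shift passes 0.0417 or a number of a turn 7.16, either way. A call with a gripper value outside its range is refused whole. The fingers move at their own pace and stop on an object; FORCE is the grip in N (left out, the last holds). Time passes only in rows, so rows that do not move let the fingers close. It gives the time, the measured TCP pose, the force and the opening at its end, in the units of the state.
- manip.get_obs(): the state, without advancing time (a new reading comes with each control period).
- manip.snapshot(name): name is "scene" or "top" or "wrist"; returns a dict with "img" (400x640x3 uint8, blue, green, red), "depth" (400x640 float32, m along the optical axis (not along the pixel's ray), 0 where there is no reading), "K" (3x3 intrinsics, pixels), "k1" (the pictures are not rectified: a ray, as slopes to the right and down, at radius r is drawn at 1 + k1 r^2 times it, then the intrinsics apply), "pose" (4x4, takes a point from camera to world coordinates). Camera axes: x right, y up, looking along -z (the intrinsics and any distortion apply to the point x, -y, -z); pixel columns grow to the right and rows downward; lengths in m; the calibration is good to about 2 mm. A picture is of the moment at which its call begins.
- manip.finish_job(): hands the job in, once; it reports no verdict.
Trained networks look in a picture, given as the dict that the camera call returned (one of the last four; its "shot" number tells which), for a name from the list of things; names that differ only in an ending like _2 or _b are one class to them, and where a whole thing is asked for, a point or a joint stands for the part that bears it (a point fixed in the world has none). Each returns a list of dicts, best first, with "conf" (0 to 1); they miss things now and then, are a little off and sometimes report something else, mostly with a low value. They report only what shows in the picture. A call takes as long as a camera call. They do not tell look-alikes from the thing itself.
- manip.spot_in(picture, thing): "point" ([column, row] in pixels, amid what is visible of it).
- manip.pinpoint(picture, thing): "point" ([column, row] in pixels: a listed point, or the origin of a listed thing).
The state is a dict: "time": time; "joint_pos": joint angles; "qd": joint speeds; "effort": joint torques, N m; "tcp_pos": TCP position; "tcp_rot": TCP orientation; "wrist_force": force on the tool from outside, world axes, zero at the start; "moment": the same for the moment, N m; "gripper_width": finger opening in m.
Only numpy, scipy, OpenCV 4.12 (cv2) and the standard library are available. Lean on these libraries where they do the work, as an engineer would, in place of code of your own. Each camera call takes 0.05 s, during which the arm holds its last target.

## Working session

There is one attempt and no reset: what is moved stays moved. The work goes in short steps, Python scripts to look and compute and a shell command to move; the robot and the scene stay as the last step left them, time stands still between calls to the robot, and variables do not carry over. Pictures are saved under pics/ and viewed, and the job is handed in when it is done.

```bash
mkdir -p pics; ls; cat > h.py <<'E'
import numpy as np, cv2
from station import manip
def shot(name, fn=None):
    s=manip.snapshot(name)
    if fn: cv2.imwrite('pics/'+fn+'.png', s['img'])
    return s
def ray(s,px):
    K=s['K'];u=(px[0]-K[0,2])/K[0,0];v=(px[1]-K[1,2])/K[1,1]
    d=np.array([u,v]);p=d.copy()
    for _ in range(30): p=d/(1+s['k1']*(p@p))
    R=s['pose'][:3,:3]
    return s['pose'][:3,3], R@np.array([p[0],-p[1],-1.0])
def at_z(s,px,z):
    o,d=ray(s,px); return o+d*(z-o[2])/d[2]
def at_depth(s,px):
    c,r=int(round(px[0])),int(round(px[1]))
    o,d=ray(s,px); return o+d*s['depth'][r,c]
def proj(s,P):
    R=s['pose'][:3,:3]; c=R.T@(np.array(P)-s['pose'][:3,3])
    x,y=c[0]/-c[2],-c[1]/-c[2]; f=1+s['k1']*(x*x+y*y); K=s['K']
    return np.array([K[0,0]*x*f+K[0,2],K[1,1]*y*f+K[1,2]])
E
python3 - <<'E'
from h import *
np.set_printoptions(precision=4,suppress=True)
o=manip.get_obs(); print({k:np.round(v,4) for k,v in o.items()})
for n in ['scene','top','wrist']:
    s=shot(n,n+'0'); print(n,s['pose'],s['K'][0],s['k1'])
E
```

```text
pics
{'time': np.float64(0.0), 'joint_pos': array([ 88.0779,  28.7531, -24.4536,  88.8918,  12.6518,  65.2192,
       -12.0491]), 'qd': array([ 0.03  ,  0.0568, -0.0129, -0.0436,  0.0444,  0.0779,  0.0705]), 'effort': array([ -0.0001, -56.9519,  -5.8158, -28.0942,   0.0108,   0.0121,
         0.    ]), 'tcp_pos': array([ 0.1898, -0.621 ,  0.2553]), 'tcp_rot': array([-91.5636,  89.8896, 105.4427]), 'wrist_force': array([-0.0544,  0.286 , -0.4368]), 'moment': array([-0.0451,  0.0383,  0.0572]), 'gripper_width': np.float64(0.085)}
scene [[ 0.7826  0.3177 -0.5353  0.1227]
 [-0.6224  0.3896 -0.6788 -0.5076]
 [-0.0071  0.8644  0.5027  0.4837]
 [ 0.      0.      0.      1.    ]] [453.4908   0.     324.3465] -0.05549172591011048
top [[ 0.0221  0.9882 -0.1516  0.4669]
 [-0.9995  0.0183 -0.026   0.077 ]
 [-0.0229  0.1521  0.9881  0.8992]
 [ 0.      0.      0.      1.    ]] [395.7261   0.     317.9885] -0.024025616985166347
wrist [[ 0.2928  0.9034  0.3132  0.2721]
 [-0.9562  0.2771  0.0945 -0.5967]
 [-0.0014 -0.3271  0.945   0.3732]
 [ 0.      0.      0.      1.    ]] [313.346    0.     316.2755] -0.054133308422233795
```

View pics/scene0.png

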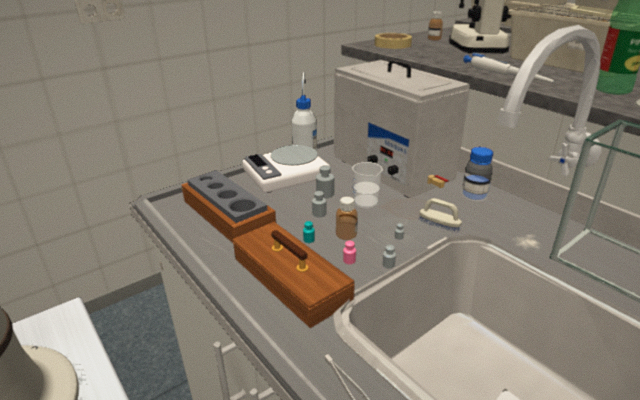

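View pics/top0.png

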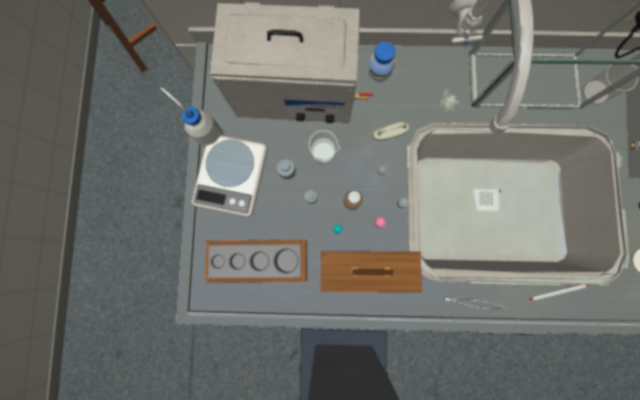

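View pics/wrist0.png

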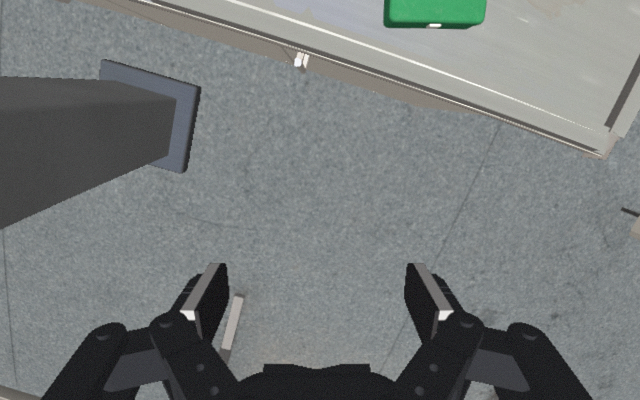

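The top view shows the case at (257,261), large well to the right; the lid at (371,271); weights at (286,168), (310,196), (403,203) and (381,170); beaker at (322,147); and bottle at (353,200). The teal (337,229) and pink (380,222) pieces are decoys. Next I'll measure positions.

```bash
python3 - <<'E'
from h import *
np.set_printoptions(precision=4,suppress=True)
H={'weight_1_center':.033,'weight_2_center':.025,'weight_3_center':.0195,'weight_4_center':.015,'weight_case':0,'lid_grip':.07,'beaker_glass':0,'drop_bottle':0}
for n in ['top','scene']:
    s=shot(n)
    print(n,'h check',at_depth(s,(257,300) if n=='top' else (250,200)))
    for k,z in H.items():
        for f in ['pinpoint']:
            for d in getattr(manip,f)(s,k)[:6]:
                print(k,np.round(d['point'],1),round(d['conf'],2),at_z(s,d['point'],z)[:2])
E
```

```text
top h check [0.3686 0.2307 0.0022]
weight_1_center [283.  169.9] 0.86 [0.6574 0.1796]
weight_2_center [309.8 194.7] 0.68 [0.6034 0.1184]
weight_3_center [337.7 227. ] 0.5 [0.5328 0.0548]
weight_3_center [405.  201.1] 0.46 [ 0.5937 -0.0947]
weight_3_center [380.2 220.7] 0.46 [ 0.5487 -0.0393]
weight_4_center [382.  166.1] 0.48 [ 0.674  -0.0442]
weight_case [261.3 259. ] 0.7 [0.4586 0.2253]
weight_case [351.4 202.9] 0.32 [0.5901 0.0238]
lid_grip [371.6 269.7] 0.62 [ 0.4426 -0.0149]
beaker_glass [326.4 154.2] 0.9 [0.7038 0.0832]
beaker_glass [258.9 260.7] 0.72 [0.4547 0.2306]
drop_bottle [350.6 203.1] 0.6 [0.5896 0.0257]
scene h check [0.4771 0.1722 0.0503]
weight_1_center [324.3 179.9] 0.85 [0.6601 0.1734]
weight_2_center [317.6 204.9] 0.83 [0.5923 0.1097]
weight_3_center [307.8 231.8] 0.73 [0.5249 0.0521]
weight_3_center [346.  250.8] 0.68 [ 0.541 -0.036]
weight_3_center [390.8 256.7] 0.62 [ 0.5886 -0.0962]
weight_3_center [287.6 244.8] 0.54 [0.4731 0.0418]
weight_4_center [398.4 229.6] 0.56 [ 0.6637 -0.0429]
weight_case [224.7 213.2] 0.77 [0.4503 0.2369]
weight_case [290.5 240.4] 0.35 [0.4999 0.073 ]
beaker_glass [368.3 201.2] 0.68 [0.7108 0.0875]
drop_bottle [348.2 235. ] 0.97 [0.5944 0.019 ]
```

```bash
python3 - <<'E'
from h import *
s=shot('top')
i=s['img'][130:300,190:430]; cv2.imwrite('pics/topc.png',cv2.resize(i,None,fx=3.3,fy=3.3,interpolation=cv2.INTER_CUBIC))
s=shot('scene')
i=s['img'][150:330,170:430]; cv2.imwrite('pics/scc.png',cv2.resize(i,None,fx=3,fy=3,interpolation=cv2.INTER_CUBIC))
E
```

```text
(no output)
```

View pics/topc.png

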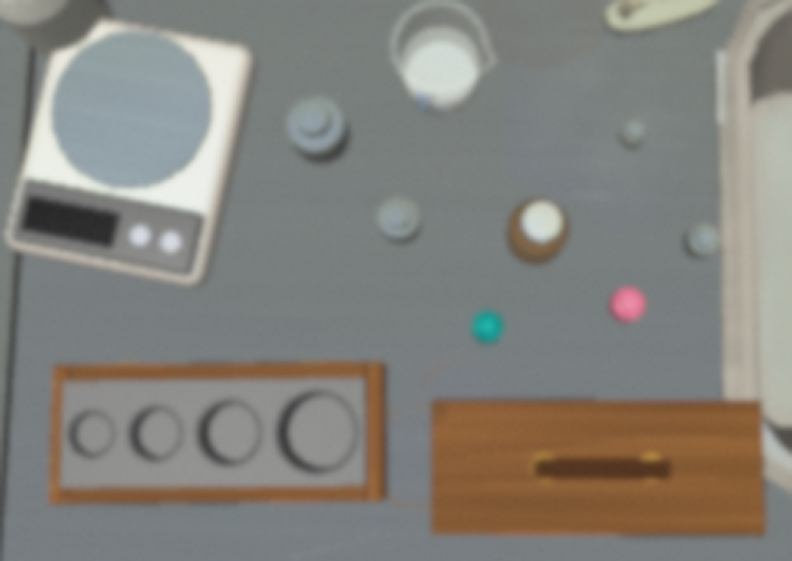

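View pics/scc.png

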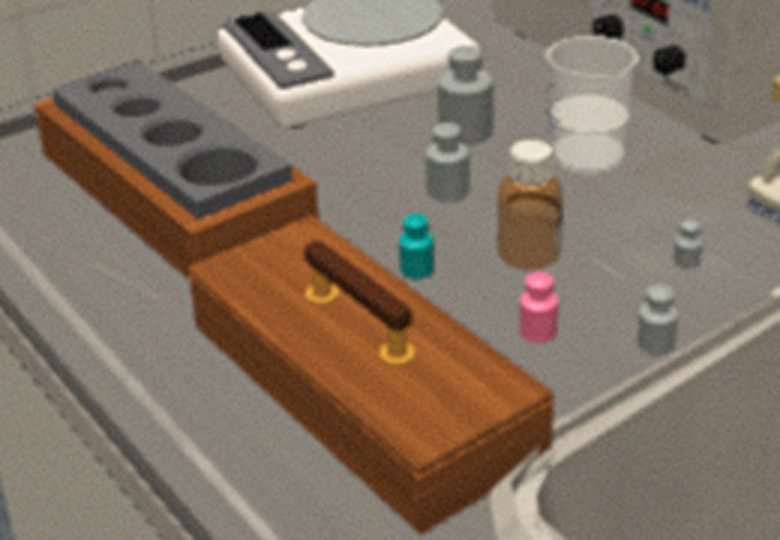

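```bash
cat >> h.py <<'E'
from scipy.spatial.transform import Rotation as Ro
def tool():
    o=manip.get_obs(); r=Ro.from_euler('xyz',o['tcp_rot'],degrees=True).as_matrix()
    return np.array(o['tcp_pos']),r,o
E
python3 - <<'E'
from h import *
np.set_printoptions(precision=4,suppress=True)
print(tool()[1])
s=shot('top')
c=lambda x,y:(190+(x+.5)/3.3-.5,130+(y+.5)/3.3-.5)
for n,p,z in [('well1',(320,431),.054),('well2',(231,432),.054),('well3',(157,433),.054),('well4',(92,433),.054),('lid bar',(602,467),.076),('w1',(314,118),.066),('w2',(396,214),.05),('w3',(704,233),.039),('w4',(631,129),.03),('decoyT',(488,326),.039),('decoyP',(629,304),.039)]:
    print(n,at_z(s,c(*p),z)[:2])
# color masks: case wood & lid
hsv=cv2.cvtColor(s['img'],cv2.COLOR_BGR2HSV)
m=((hsv[...,0]<18)&(hsv[...,1]>90)).astype(np.uint8)
for nm,(x0,x1),z in [('case',(195,312),.042),('lid',(316,430),.044)]:
    mm=np.zeros_like(m); mm[232:300,x0:x1]=m[232:300,x0:x1]
    cs,_=cv2.findContours(mm,0,2); cn=max(cs,key=cv2.contourArea)
    P=np.array([at_z(s,q[0],z)[:2] for q in cn],np.float32)
    print(nm,cv2.minAreaRect(P))
# depth map of insert
g=[]
s2=shot('scene')
for nm,cam in (('scene',s2),):
  for r in range(160,330):
    for cc in range(170,370):
        if cam['depth'][r,cc]>0:
            P=at_depth(cam,(cc,r)); g.append(P)
g=np.array(g)
for nm,lo,hi,ymin in [('insert',.049,.059,.11),('lidtop',.040,.049,-.15)]:
    q=g[(g[:,2]>lo)&(g[:,2]<hi)&(g[:,1]>ymin)&(g[:,1]<(.36 if nm=='insert' else .1))&(g[:,0]<.52)&(g[:,0]>.38)]
    print(nm,len(q),cv2.minAreaRect(q[:,:2].astype(np.float32)))
E
```

```text
[[ 0.0001  0.2925 -0.9563]
 [ 0.     -0.9563 -0.2925]
 [-1.      0.     -0.0001]]
well1 [0.4577 0.1625]
well2 [0.4558 0.2198]
well3 [0.454  0.2675]
well4 [0.453  0.3097]
lid bar [ 0.4398 -0.0152]
w1 [0.6601 0.1721]
w2 [0.6    0.1176]
w3 [ 0.5927 -0.0865]
w4 [ 0.6644 -0.0396]
decoyT [0.5282 0.0557]
decoyP [ 0.5446 -0.0368]
case ((0.4559052586555481, 0.23089224100112915), (0.08732551336288452, 0.21760526299476624), 1.4364689588546753)
lid ((0.43815845251083374, -0.015848331153392792), (0.08163575083017349, 0.21081700921058655), 1.2024205923080444)
insert 1365 ((0.4532836377620697, 0.2293960452079773), (0.07054146379232407, 0.19890031218528748), 2.031216859817505)
lidtop 4150 ((0.43641912937164307, -0.01745016872882843), (0.087349534034729, 0.21774815022945404), 1.1915879249572754)
```

```bash
python3 -m pendant '[[[-0.01,0,0],-7,0.085],[[-0.01,0,0],-7,0.085],[[0,0,0],-7,0.085],[[0,0,0],-7,0.085],[[0,0,0],-7,0.085],[[0,0,0],-7,0.085],[[0,0,0],-7,0.085],[[0,0,0],-7,0.085]]' 40; python3 - <<'E'
from h import *
np.set_printoptions(precision=3,suppress=True)
p,R,o=tool();print(p,R,o['joint_pos'])
E
```

```text
time: 1.92
tcp_pos: [0.1901, -0.6216, 0.2763]
tcp_rot: [20.6, 90.0, -86.1]
wrist_force: [-0.4, -0.8, 0.3]
gripper_width: 0.0849
[ 0.19  -0.622  0.276] [[ 0.     0.958 -0.287]
 [-0.    -0.287 -0.958]
 [-1.     0.     0.   ]] [ 96.025  30.029 -36.361  87.309  18.561  68.778  39.931]
```

```bash
python3 -m pendant '[[[0,0,0],-6.13,0.085],[[0,0,0],-6.13,0.085],[[0,0,0],-6.13,0.085],[[0,0.021,-0.034],0,0.085],[[0,0.021,-0.034],0,0.06],[[0,0.021,-0.034],0,0.06],[[0,0.021,-0.034],0,0.06],[[0,0.021,-0.034],0,0.06]]'; python3 -m pendant '[[[0,0.021,-0.034],0,0.06],[[0,0.021,-0.034],0,0.06],[[0,0.021,-0.034],0,0.06],[[0,0.021,-0.034],0,0.06],[[0,0.021,-0.034],0,0.06],[[0,0.021,-0.034],0,0.06],[[0,0.021,-0.034],0,0.06],[[0,0.021,-0.034],0,0.06]]'; python3 - <<'E'
from h import *
np.set_printoptions(precision=3,suppress=True)
p,R,o=tool();print(p,R,o['joint_pos'])
E
```

```text
time: 2.58
tcp_pos: [0.2915, -0.4474, 0.2764]
tcp_rot: [2.3, 90.0, -86.3]
wrist_force: [1.6, -1.6, -0.2]
gripper_width: 0.0604
time: 3.25
tcp_pos: [0.4529, -0.1715, 0.2767]
tcp_rot: [23.3, 89.9, -65.3]
wrist_force: [0.6, -0.3, -0.5]
gripper_width: 0.0603
[ 0.453 -0.171  0.277] [[ 0.001  1.     0.024]
 [-0.001  0.024 -1.   ]
 [-1.     0.001  0.001]] [ 65.686  15.127 -55.339 110.032  14.154  61.92    5.906]
```

```bash
python3 -m pendant '[[[0.005,0.0215,-0.0338],0,0.06],[[0.005,0.0215,-0.0338],0,0.06],[[0.005,0.0215,-0.0338],0,0.06],[[0.005,0.0215,-0.0338],0,0.06],[[0.005,0.0215,-0.0338],0,0.06],[[0.005,0.0215,-0.0338],0,0.06],[[0.005,0.0215,-0.0338],0,0.06],[[0.005,0.02,-0.03],0,0.06]]'; python3 -m pendant '[[[0.03,0,0],0,0.06],[[0.03,0,0],0,0.06],[[0,0,0],0,0.06],[[0,0,0],0,0.06]]'; python3 - <<'E'
from h import *
np.set_printoptions(precision=4,suppress=True)
p,R,o=tool();print(p,R,o['joint_pos'])
s=shot('wrist','w1a')
print(s['pose'])
for d in manip.pinpoint(s,'weight_1_center'): print(d,at_z(s,d['point'],.033))
print(proj(s,[.660,.172,.066]))
E
```

```text
time: 3.92
tcp_pos: [0.6171, 0.1001, 0.236]
tcp_rot: [145.7, 90.0, 57.1]
wrist_force: [0.4, -0.5, 0.5]
gripper_width: 0.0602
time: 4.25
tcp_pos: [0.615, 0.0971, 0.175]
tcp_rot: [-82.6, 89.8, -171.2]
wrist_force: [0.4, 0.4, 0.6]
gripper_width: 0.06
[0.615  0.0971 0.175 ] [[-0.0039  0.9997  0.0245]
 [-0.0006  0.0245 -0.9997]
 [-1.     -0.0039  0.0005]] [ 22.4711  37.7509 -48.1138  96.2707  31.4677  60.6852 -34.3211]
[[ 0.9997 -0.0244 -0.0052  0.6146]
 [ 0.0248  0.9442  0.3285  0.1817]
 [-0.0031 -0.3285  0.9445  0.2928]
 [ 0.      0.      0.      1.    ]]
{'point': [375.8, 105.0], 'conf': 0.55} [0.6615 0.1735 0.033 ]
[381.8676 108.9356]
```

View pics/w1a.png

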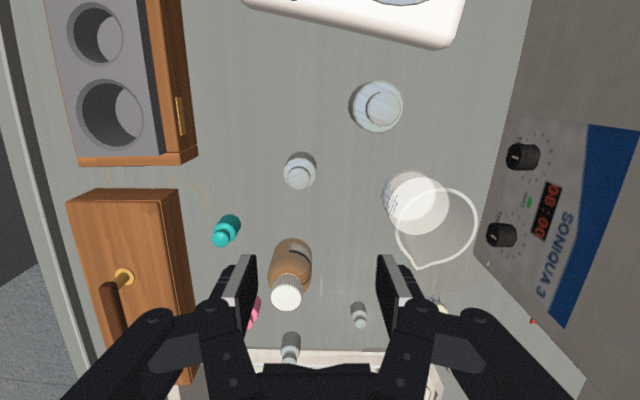

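```bash
python3 - <<'E'
from h import *
np.set_printoptions(precision=4,suppress=True)
s=shot('wrist')
i=s['img'][60:210,240:460]; cv2.imwrite('pics/w1c.png',cv2.resize(i,None,fx=3.5,fy=3.5,interpolation=cv2.INTER_CUBIC))
i=s['img'][0:180,40:240]; cv2.imwrite('pics/w1d.png',cv2.resize(i,None,fx=3.3,fy=3.3,interpolation=cv2.INTER_CUBIC))
for p,z in [((383,104),.066),((299,178),.05)]: print(at_z(s,p,z), at_depth(s,p))
E
```

```text
[0.664  0.1756 0.066 ] [0.6638 0.1757 0.0668]
[0.6043 0.1159 0.05  ] [0.6043 0.116  0.0503]
```

View pics/w1c.png

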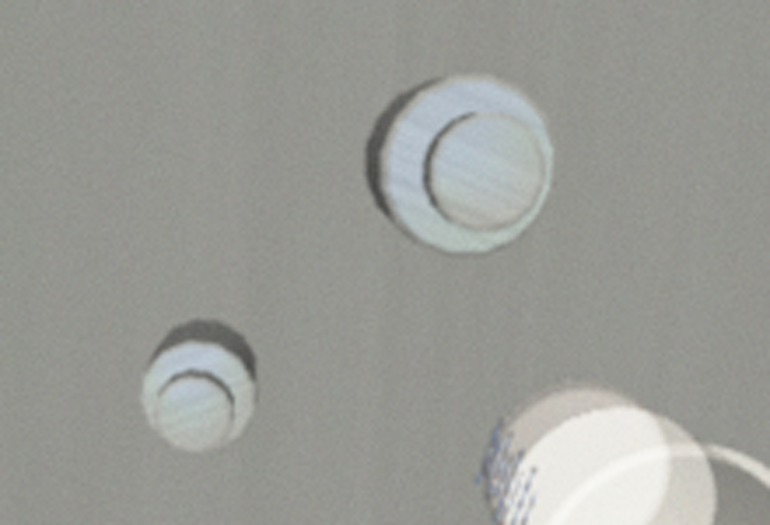

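View pics/w1d.png

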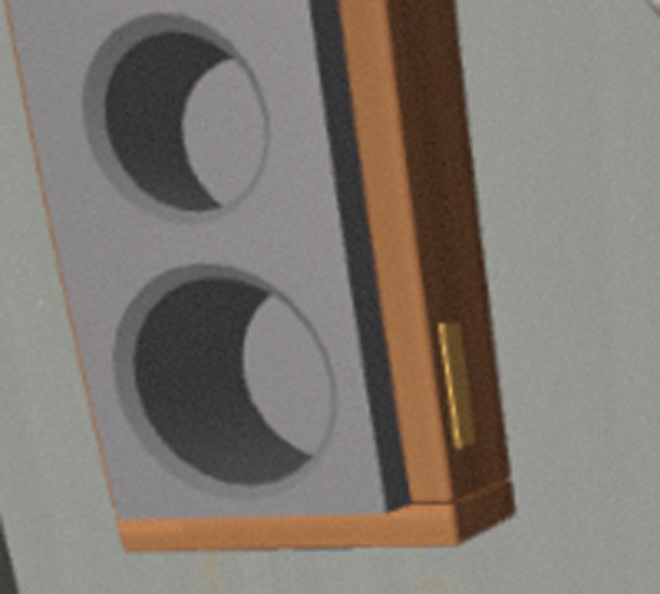

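```bash
python3 - <<'E'
from h import *
np.set_printoptions(precision=4,suppress=True)
s=shot('wrist')
for p,z in [((379.9,108.6),.066),((295.9,177.3),.05),((107.9,115.4),.054),((93.3,36),.054)]: print(at_z(s,p,z))
print(tool()[0])
E
```

```text
[0.6627 0.1724 0.066 ]
[0.6022 0.1163 0.05  ]
[0.4578 0.1636 0.054 ]
[0.456  0.2196 0.054 ]
[0.6175 0.0974 0.1786]
```

```bash
python3 -m pendant '[[[0,0.0234,-0.03],0,0.045],[[0,0.0234,-0.03],0,0.045],[[0,0,-0.0141],0,0.045],[[0.03,0,0],0,0.045],[[0.03,0,0],0,0.045],[[0,0,0],0,0.045],[[0,0,0],0,0.045],[[0,0,0],0,0.045]]'; python3 - <<'E'
from h import *
np.set_printoptions(precision=4,suppress=True)
print(tool()[0])
s=shot('wrist','w1e'); print(proj(s,[.661,.1725,.066]))
E
```

```text
time: 5.12
tcp_pos: [0.6622, 0.1728, 0.1185]
tcp_rot: [108.9, 89.9, 20.3]
wrist_force: [-0.0, 0.4, -0.1]
gripper_width: 0.0452
[0.6622 0.1728 0.1185]
[311.8821 240.9242]
```

View pics/w1e.png

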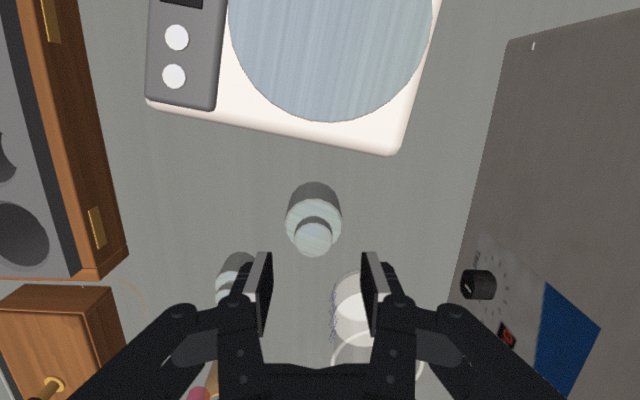

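```bash
python3 -m pendant '[[[0.02,0,0],0,0.045],[[0.0205,0,0],0,0.045],[[0,0,0],0,0.045],[[0,0,0],0,0.0],[[0,0,0],0,0],[[0,0,0],0,0],[[0,0,0],0,0],[[0,0,0],0,0]]' 50; python3 - <<'E'
from h import *
np.set_printoptions(precision=4,suppress=True)
print(tool()[0])
s=shot('wrist','w1f')
E
```

```text
time: 5.83
tcp_pos: [0.662, 0.1734, 0.0781]
tcp_rot: [99.5, 89.9, 10.9]
wrist_force: [-3.0, -1.2, 7.5]
gripper_width: 0.0215
[0.662  0.1734 0.0781]
```

View pics/w1f.png

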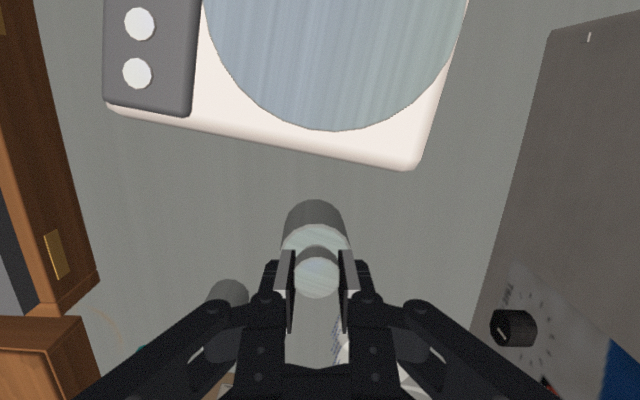

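```bash
python3 -m pendant '[[[0,0,0],0,0],[[-0.01,0,0],0,0],[[-0.02,0,0],0,0],[[-0.02,0,0],0,0],[[-0.02,0,0],0,0],[[0,0,0],0,0],[[0,0,0],0,0]]' 50; python3 - <<'E'
from h import *
np.set_printoptions(precision=4,suppress=True)
print(tool()[0])
s=shot('wrist','w1g');s=shot('scene')
i=s['img'][90:270,230:430]; cv2.imwrite('pics/w1h.png',cv2.resize(i,None,fx=3,fy=3,interpolation=cv2.INTER_CUBIC))
E
```

```text
time: 6.47
tcp_pos: [0.662, 0.173, 0.147]
tcp_rot: [98.8, 89.8, 10.2]
wrist_force: [0.4, 1.0, -5.9]
gripper_width: 0.0215
[0.662 0.173 0.147]
```

View pics/w1g.png

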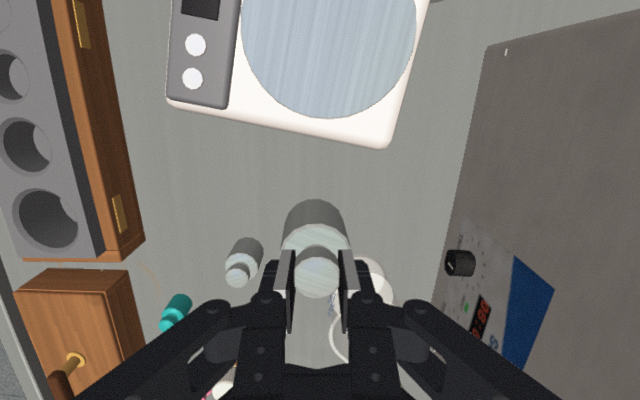

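View pics/w1h.png

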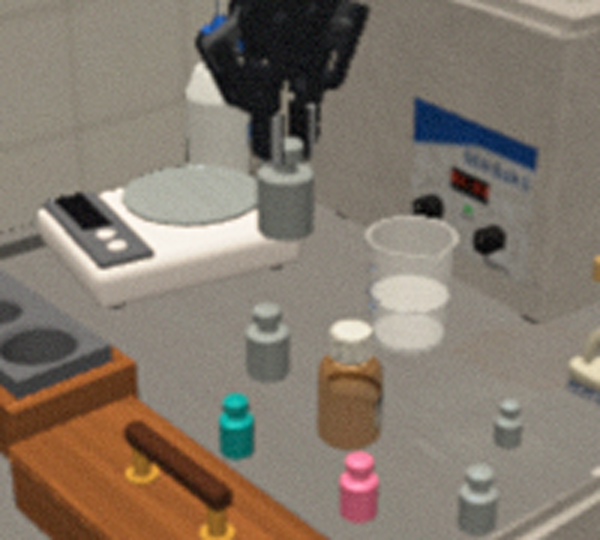

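```bash
python3 -m pendant '[[[-0.03,0,0],0,0],[[0,-0.0291,0.0006],0,0],[[0,-0.0291,0.0006],0,0],[[0,-0.0291,0.0006],0,0],[[0,-0.0291,0.0006],0,0],[[0,-0.0291,0.0006],0,0],[[0,-0.0291,0.0006],0,0],[[0,-0.0291,0.0006],0,0]]';python3 -m pendant '[[[0.02,0,0],0,0],[[0,0,0],0,0],[[0,0,0],0,0],[[0,0,0],0,0]]'; python3 - <<'E'
from h import *
np.set_printoptions(precision=4,suppress=True)
print(tool()[0])
s=shot('wrist','w1i');t=shot('top')
i=t['img'][180:300,180:430]; cv2.imwrite('pics/w1jt.png',cv2.resize(i,None,fx=3,fy=3,interpolation=cv2.INTER_CUBIC))
s=shot('scene')
i=s['img'][110:270,160:330]; cv2.imwrite('pics/w1j.png',cv2.resize(i,None,fx=3.5,fy=3.5,interpolation=cv2.INTER_CUBIC))
E
```

```text
time: 7.23
tcp_pos: [0.4552, 0.163, 0.1744]
tcp_rot: [-78.2, 89.8, -166.8]
wrist_force: [1.0, 0.5, -4.8]
gripper_width: 0.0215
time: 7.57
tcp_pos: [0.4585, 0.1638, 0.1558]
tcp_rot: [-168.4, 90.0, 102.9]
wrist_force: [0.1, -0.1, -5.5]
gripper_width: 0.0214
[0.4585 0.1638 0.1558]
```

View pics/w1i.png

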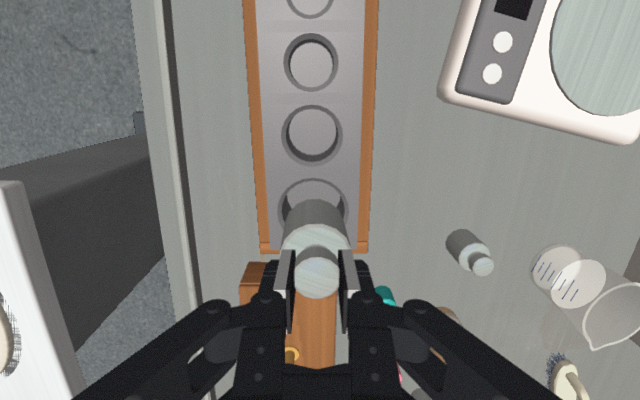

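View pics/w1j.png

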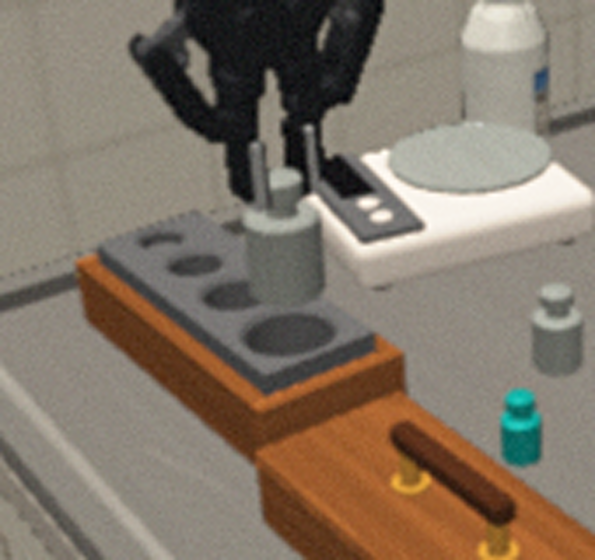

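```bash
python3 - <<'E'
from h import *
np.set_printoptions(precision=4,suppress=True)
s=shot('wrist'); print(tool()[0])
for p in [(312,134),(310.5,62)]: print(at_z(s,p,.054))
i=s['img'][0:330,220:400]; cv2.imwrite('pics/w1k.png',cv2.resize(i,None,fx=2,fy=2,interpolation=cv2.INTER_CUBIC)[:600])
t=shot('scene')
for zz in (.0778,):
  q=proj(t,[.4575,.1635,zz]); print('bottom',(q-[160,110])*3.5)
  q=proj(t,[.4575,.1635,zz+.044]); print('bodytop',(q-[160,110])*3.5)
print('well1',(proj(t,[.4575,.1635,.054])-[160,110])*3.5)
E
```

```text
[0.4586 0.164  0.1562]
[0.4559 0.2212 0.054 ]
[0.4539 0.2677 0.054 ]
bottom [286.6084 288.1253]
bodytop [278.2849 213.5078]
well1 [290.9606 326.8889]
```

View pics/w1k.png

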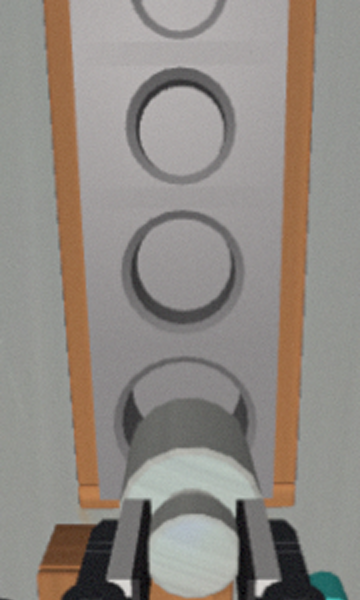

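```bash
python3 -m pendant '[[[0.02,-0.0005,0],0,0],[[0.02,0,0],0,0],[[0.01,0,0],0,0],[[0,0,0],0,0],[[0,0,0],0,0]]';python3 -m pendant '[[[0.008,0,0],0,0],[[0.005,0,0],0,0],[[0,0,0],0,0],[[0,0,0],0,0]]'; python3 - <<'E'
from h import *
np.set_printoptions(precision=4,suppress=True)
for _ in range(3):
  o=tool(); print(o[0],o[2]['wrist_force'])
  s=shot('scene')
i=s['img'][110:270,160:330]; cv2.imwrite('pics/w1l.png',cv2.resize(i,None,fx=3.5,fy=3.5,interpolation=cv2.INTER_CUBIC))
E
```

```text
time: 8.23
tcp_pos: [0.457, 0.1639, 0.1057]
tcp_rot: [-100.6, 89.9, 170.8]
wrist_force: [0.4, 0.7, -5.6]
gripper_width: 0.0214
time: 8.57
tcp_pos: [0.4571, 0.1636, 0.0928]
tcp_rot: [-50.4, 90.0, -139.0]
wrist_force: [-0.3, 0.4, -5.3]
gripper_width: 0.0216
[0.4571 0.1636 0.0928] [-0.3472  0.4077 -5.2613]
[0.4573 0.1637 0.093 ] [-0.1449  0.7357 -4.7975]
[0.4574 0.1638 0.0931] [ 0.1626  0.3234 -5.3407]
```

View pics/w1l.png

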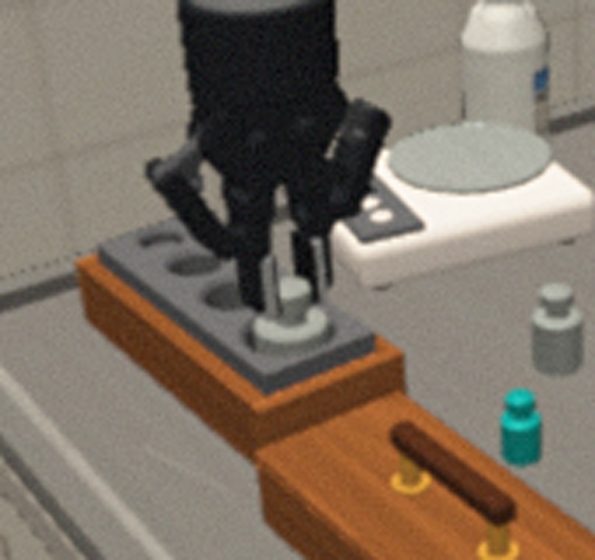

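```bash
python3 -m pendant '[[[0.003,0,0],0,0],[[0.0025,0,0],0,0],[[0,0,0],0,0],[[0,0,0],0,0]]';python3 -m pendant '[[[0.0015,0,0],0,0],[[0,0,0],0,0],[[0,0,0],0,0]]'
```

```text
time: 9.05
tcp_pos: [0.457, 0.1636, 0.0871]
tcp_rot: [-71.9, 90.0, -160.5]
wrist_force: [-0.2, 1.0, -3.8]
gripper_width: 0.0216
time: 9.3
tcp_pos: [0.4573, 0.1639, 0.0861]
tcp_rot: [90.5, 90.0, 1.9]
wrist_force: [-1.2, -0.5, -0.9]
gripper_width: 0.0215
```

```bash
python3 -m pendant '[[[0,0,0],0,0.045],[[0,0,0],0,0.045],[[0,0,0],0,0.045],[[-0.02,0,0],0,0.045],[[-0.04,0,0],0,0.045],[[-0.01,0.0358,0.0127],0,0.045],[[0,0.0358,0.0127],0,0.045],[[0,0.0358,0.0127],0,0.045]]';python3 -m pendant '[[[0,0.0358,0.0127],0,0.045],[[0.02,0,0],0,0.045],[[0,0,0],0,0.045],[[0,0,0],0,0.045],[[0,0,0],0,0.045]]'; python3 - <<'E'
from h import *
np.set_printoptions(precision=4,suppress=True)
print(tool()[0])
s=shot('wrist','w2a'); print(proj(s,[.6015,.1165,.05]))
E
```

```text
time: 9.97
tcp_pos: [0.568, 0.1277, 0.158]
tcp_rot: [82.0, 89.8, -6.6]
wrist_force: [0.3, 0.8, 0.2]
gripper_width: 0.0454
time: 10.38
tcp_pos: [0.6009, 0.1173, 0.1362]
tcp_rot: [-139.8, 90.0, 131.7]
wrist_force: [-0.1, 0.4, 0.3]
gripper_width: 0.0447
[0.6009 0.1173 0.1362]
[315.2943 220.2661]
```

View pics/w2a.png

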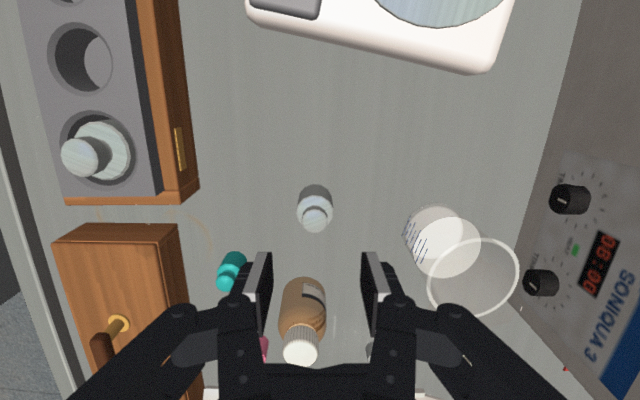

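```bash
python3 -m pendant '[[[0.035,0,0],0,0.04],[[0.03,0,0],0,0.04],[[0.01,0,0],0,0.04],[[0,0,0],0,0.04],[[0,0,0],0,0.0],[[0,0,0],0,0],[[0,0,0],0,0],[[0,0,0],0,0]]' 40; python3 -m pendant '[[[0,0,0],0,0],[[0,0,0],0,0]]'; python3 - <<'E'
from h import *
shot('wrist','w2b')
E
```

```text
time: 11.1
tcp_pos: [0.6026, 0.117, 0.0628]
tcp_rot: [101.8, 89.8, 13.2]
wrist_force: [-1.5, 0.2, 5.6]
gripper_width: 0.0169
time: 11.27
tcp_pos: [0.6026, 0.1171, 0.0627]
tcp_rot: [102.5, 89.8, 13.9]
wrist_force: [-2.2, 0.4, 6.9]
gripper_width: 0.017
```

View pics/w2b.png

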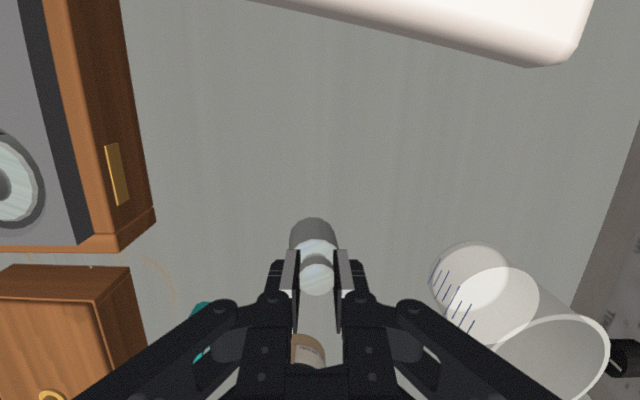

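```bash
python3 -m pendant '[[[-0.02,0,0],0,0],[[-0.04,0,0],0,0],[[-0.03,0,0],0,0],[[0,-0.0286,-0.0213],0,0],[[0,-0.0286,-0.0213],0,0],[[0,-0.0286,-0.0213],0,0],[[0,-0.0286,-0.0213],0,0],[[0,-0.0286,-0.0213],0,0]]' 40; python3 -m pendant '[[[0,0,0],0,0],[[0,0,0],0,0],[[0,0,0],0,0]]'; python3 - <<'E'
from h import *
np.set_printoptions(precision=4,suppress=True)
print(tool()[0])
s=shot('wrist','w2c')
i=s['img'][0:330,220:400]; cv2.imwrite('pics/w2d.png',cv2.resize(i,None,fx=2,fy=2,interpolation=cv2.INTER_CUBIC)[:600])
for w in ([.4541,.267,.054],[.4528,.3084,.054]): print((proj(s,w)-[220,0])*2)
E
```

```text
time: 11.98
tcp_pos: [0.4548, 0.2198, 0.1512]
tcp_rot: [80.1, 89.9, -8.5]
wrist_force: [-0.4, 0.0, -1.8]
gripper_width: 0.0165
time: 12.23
tcp_pos: [0.4567, 0.219, 0.1512]
tcp_rot: [66.9, 89.9, -21.6]
wrist_force: [0.0, -1.5, -1.7]
gripper_width: 0.0163
[0.4567 0.219  0.1512]
[183.9824 296.3483]
[182.6351 169.1618]
```

View pics/w2d.png

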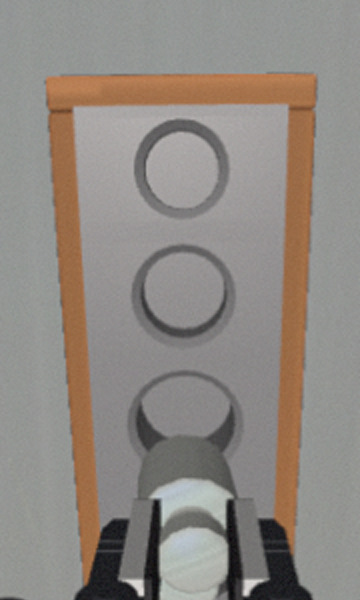

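```bash
python3 -m pendant '[[[0.03,0,-0.0005],0,0],[[0.02,0,0],0,0],[[0.008,0,0],0,0],[[0,0,0],0,0],[[0.003,0,0],0,0],[[0.002,0,0],0,0],[[0,0,0],0,0],[[0,0,0],0,0]]'
```

```text
time: 12.95
tcp_pos: [0.4566, 0.22, 0.0885]
tcp_rot: [103.3, 89.9, 14.7]
wrist_force: [-0.4, -0.4, -2.0]
gripper_width: 0.0169
```

```bash
python3 -m pendant '[[[0.0015,0,0],0,0],[[0,0,0],0,0],[[0,0,0],0,0]]';python3 -m pendant '[[[0.001,0,0],0,0],[[0,0,0],0,0],[[0,0,0],0,0]]'
```

```text
time: 13.2
tcp_pos: [0.4565, 0.2201, 0.0869]
tcp_rot: [103.6, 89.9, 15.0]
wrist_force: [0.5, -0.1, 1.1]
gripper_width: 0.0164
time: 13.45
tcp_pos: [0.4566, 0.2206, 0.0866]
tcp_rot: [96.7, 89.9, 8.1]
wrist_force: [-1.6, -0.4, 11.0]
gripper_width: 0.0167
```

```bash
python3 -m pendant '[[[0,0,0],0,0.04],[[0,0,0],0,0.04],[[0,0,0],0,0.04],[[-0.02,0,0],0,0.04],[[-0.035,0,0],0,0.04],[[-0.025,0,0],0,0.04],[[0,0.0161,0.0375],0,0.04],[[0,0.0161,0.0375],0,0.04]]';python3 -m pendant '[[[0,0.0161,0.0375],0,0.04],[[0,0.0161,0.0375],0,0.04],[[0,0.0161,0.0375],0,0.04],[[0,0.0161,0.0375],0,0.04],[[0,0.0161,0.0375],0,0.04],[[0,0.0161,0.0375],0,0.04],[[0,0,0],0,0.04],[[0,0,0],0,0.04]]'; python3 - <<'E'
from h import *
np.set_printoptions(precision=4,suppress=True)
print(tool()[0])
s=shot('wrist','w3a'); print(proj(s,[.592,-.0875,.039]),proj(s,[.664,-.04,.03]))
E
```

```text
time: 14.12
tcp_pos: [0.4909, 0.148, 0.1676]
tcp_rot: [110.9, 89.7, 22.7]
wrist_force: [2.0, -0.8, -1.4]
gripper_width: 0.0407
time: 14.78
tcp_pos: [0.5924, -0.0808, 0.1644]
tcp_rot: [-69.5, 90.0, -158.5]
wrist_force: [0.2, 0.5, -0.2]
gripper_width: 0.0397
[ 0.5924 -0.0808  0.1644]
[314.0378 208.3646] [403.6626 151.1501]
```

View pics/w3a.png

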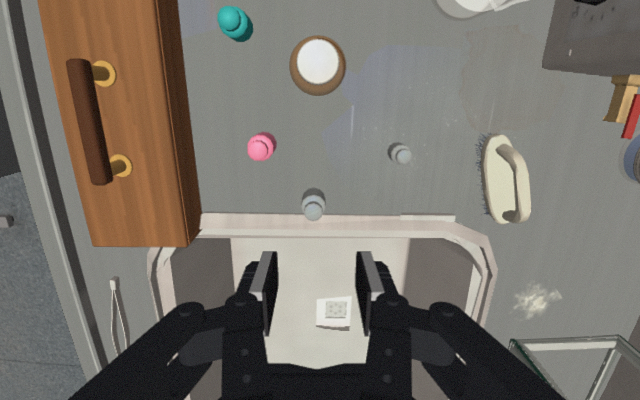

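```bash
python3 - <<'E'
from h import *
np.set_printoptions(precision=4,suppress=True)
print(tool()[0])
s=shot('wrist'); i=s['img'][40:240,50:430]; cv2.imwrite('pics/w3c.png',cv2.resize(i,None,fx=2.1,fy=2.1,interpolation=cv2.INTER_CUBIC))
i=s['img'][130:230,290:430]; cv2.imwrite('pics/w3b.png',cv2.resize(i,None,fx=5,fy=5,interpolation=cv2.INTER_CUBIC))
E
```

```text
[ 0.5918 -0.0778  0.1647]
```

View pics/w3b.png

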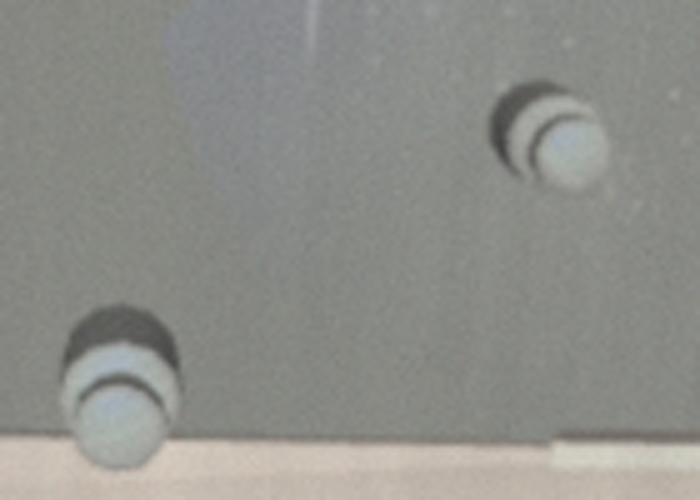

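View pics/w3c.png

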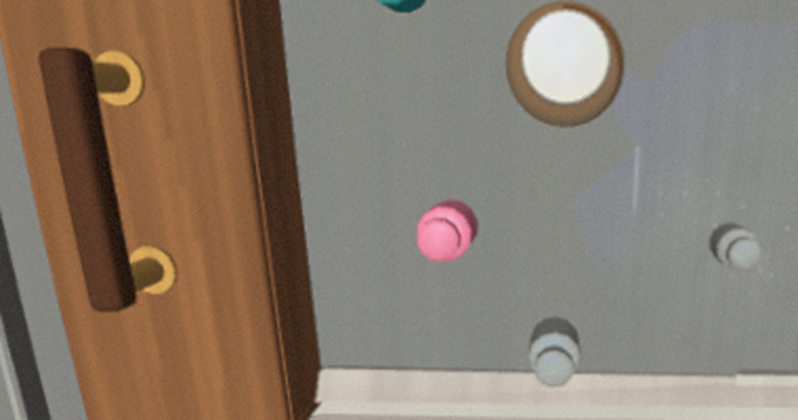

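```bash
python3 - <<'E'
from h import *
np.set_printoptions(precision=4,suppress=True)
s=shot('wrist'); print(tool()[0])
print(at_z(s,(314,214.9),.039),at_z(s,(404.6,160.3),.03))
c=lambda x,y:(50+x/2.1,40+y/2.1)
print('bar ends', at_z(s,c(65,49),.076),at_z(s,c(116,306),.076), 'pink',at_z(s,c(440,240),.039))
E
```

```text
[ 0.5915 -0.0752  0.1652]
[ 0.5913 -0.0886  0.039 ] [ 0.6646 -0.0422  0.03  ]
bar ends [0.4417 0.0248 0.076 ] [ 0.4434 -0.0557  0.076 ] pink [ 0.5473 -0.0385  0.039 ]
```

```bash
python3 -m pendant '[[[0.02,-0.0008,0.0115],0,0.04],[[0.03,0,0],0,0.04],[[0.02,0,0],0,0.04],[[0,0,0],0,0.035],[[0,0,0],0,0.035],[[0,0,0],0,0.035]]'; python3 - <<'E'
from h import *
np.set_printoptions(precision=4,suppress=True)
s=shot('wrist','w3d'); print(tool()[0]);print(proj(s,[.5913,-.0888,.039]))
E
```

```text
time: 15.43
tcp_pos: [0.5923, -0.0867, 0.0967]
tcp_rot: [107.0, 89.9, 18.5]
wrist_force: [0.1, 0.6, -0.2]
gripper_width: 0.0346
[ 0.5927 -0.0872  0.0971]
[312.2547 239.6997]
```

View pics/w3d.png

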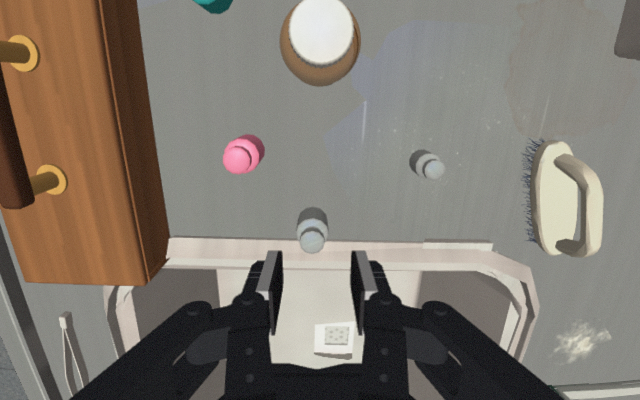

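```bash
python3 -m pendant '[[[0.02,-0.001,0.0015],0,0.035],[[0.02,0,0],0,0.035],[[0.006,0,0],0,0.035],[[0,0,0],0,0.035],[[0,0,0],0,0.0],[[0,0,0],0,0],[[0,0,0],0,0],[[0,0,0],0,0]]' 35; python3 -m pendant '[[[0,0,0],0,0],[[0,0,0],0,0]]'; python3 - <<'E'
from h import *
shot('wrist','w3e')
E
```

```text
time: 16.15
tcp_pos: [0.591, -0.0897, 0.051]
tcp_rot: [56.8, 89.9, -31.8]
wrist_force: [-4.1, 0.3, 6.3]
gripper_width: 0.0141
time: 16.32
tcp_pos: [0.591, -0.0897, 0.051]
tcp_rot: [58.2, 89.9, -30.4]
wrist_force: [-3.1, -0.2, 6.4]
gripper_width: 0.0139
```

View pics/w3e.png

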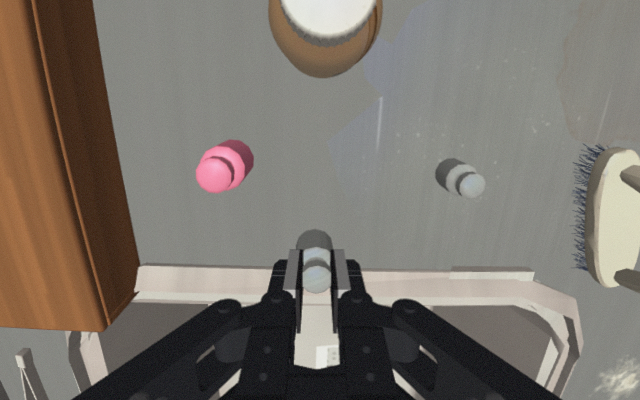

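```bash
python3 -m pendant '[[[-0.02,0,0],0,0],[[-0.04,0,0],0,0],[[-0.04,0,0],0,0],[[-0.01,-0.0127,-0.036],0,0],[[0,-0.0127,-0.036],0,0],[[0,-0.0127,-0.036],0,0],[[0,-0.0127,-0.036],0,0],[[0,-0.0127,-0.036],0,0]]' ; python3 -m pendant '[[[0,-0.0127,-0.036],0,0],[[0,-0.0127,-0.036],0,0],[[0,-0.0127,-0.036],0,0],[[0,-0.0127,-0.036],0,0],[[0,-0.0127,-0.036],0,0],[[0.01,0,0],0,0],[[0,0,0],0,0],[[0,0,0],0,0]]'; python3 - <<'E'
from h import *
np.set_printoptions(precision=4,suppress=True)
print(tool()[0])
s=shot('wrist','w3f')
i=s['img'][60:360,200:420]; cv2.imwrite('pics/w3g.png',cv2.resize(i,None,fx=2,fy=2,interpolation=cv2.INTER_CUBIC)[:600])
for w in ([.4541,.267,.054],[.4528,.3084,.054]): print((proj(s,w)-[200,60])*2)
print(manip.get_obs()['gripper_width'])
E
```

```text
time: 17.03
tcp_pos: [0.5225, 0.0899, 0.1605]
tcp_rot: [85.9, 89.9, -2.8]
wrist_force: [-0.0, 0.6, -1.3]
gripper_width: 0.0137
time: 17.7
tcp_pos: [0.4547, 0.267, 0.1496]
tcp_rot: [40.9, 90.0, -47.6]
wrist_force: [-0.2, -0.2, -0.9]
gripper_width: 0.0139
[0.4547 0.267  0.1496]
[227.0358 308.2909]
[226.0745 196.4011]
0.013886444687616083
```

View pics/w3g.png

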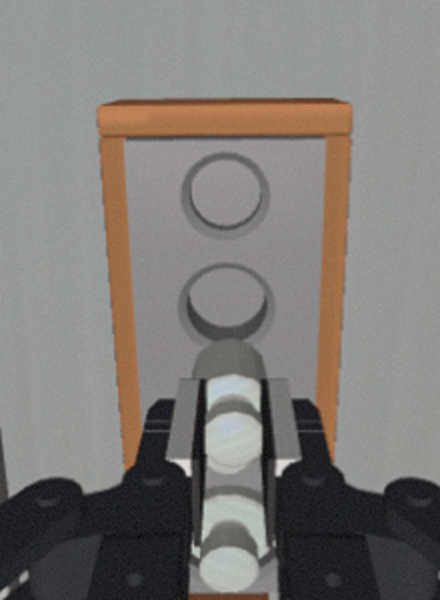

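```bash
python3 -m pendant '[[[0.03,0,0],0,0],[[0.02,0,0],0,0],[[0.008,0,0],0,0],[[0,0,0],0,0],[[0.003,0,0],0,0],[[0.001,0,0],0,0],[[0,0,0],0,0],[[0,0,0],0,0]]'; python3 -m pendant '[[[0.0015,0,0],0,0],[[0,0,0],0,0],[[0,0,0],0,0]]'
```

```text
time: 18.42
tcp_pos: [0.4548, 0.2666, 0.0877]
tcp_rot: [13.6, 90.0, -75.1]
wrist_force: [-3.4, 0.2, 0.4]
gripper_width: 0.0138
time: 18.67
tcp_pos: [0.4552, 0.2673, 0.0865]
tcp_rot: [111.2, 89.9, 22.6]
wrist_force: [-4.5, 1.1, 5.2]
gripper_width: 0.0137
```

```bash
python3 -m pendant '[[[0,0,0],0,0.035],[[0,0,0],0,0.035],[[0,0,0],0,0.035],[[-0.02,0,0],0,0.035],[[-0.035,0,0],0,0.035],[[-0.025,0,0],0,0.035],[[0,0,0],0,0.035],[[0,0,0],0,0.035]]';python3 - <<'E'
from h import *
print(tool()[0]); shot('wrist','w3h')
E
python3 -m pendant '[[[0,0.02246,0.0348],0,0.035],[[0,0.02246,0.0348],0,0.035],[[0,0.02246,0.0348],0,0.035],[[0,0.02246,0.0348],0,0.035],[[0,0.02246,0.0348],0,0.035],[[0,0.02246,0.0348],0,0.035],[[0,0.02246,0.0348],0,0.035],[[0,0.02246,0.0348],0,0.035]]'; python3 -m pendant '[[[0.02,0.02246,0.0348],0,0.035],[[0.02,0,0],0,0.035],[[0,0,0],0,0.035],[[0,0,0],0,0.035],[[0,0,0],0,0.035]]'; python3 - <<'E'
from h import *
np.set_printoptions(precision=4,suppress=True)
print(tool()[0])
s=shot('wrist','w4a'); print(proj(s,[.6645,-.0415,.03]))
E
```

```text
time: 19.33
tcp_pos: [0.4566, 0.267, 0.1672]
tcp_rot: [101.3, 89.8, 12.6]
wrist_force: [-0.1, -0.5, -1.0]
gripper_width: 0.0351
[0.45655617 0.26697274 0.16721612]
time: 20.05
tcp_pos: [0.6411, -0.0098, 0.1637]
tcp_rot: [-75.3, 89.8, -164.0]
wrist_force: [0.8, 0.5, 0.7]
gripper_width: 0.0347
time: 20.47
tcp_pos: [0.6617, -0.0364, 0.1272]
tcp_rot: [-133.8, 89.9, 137.7]
wrist_force: [0.7, -0.1, -0.3]
gripper_width: 0.0345
[ 0.6617 -0.0364  0.1272]
[318.1936 219.9573]
```

View pics/w3h.png

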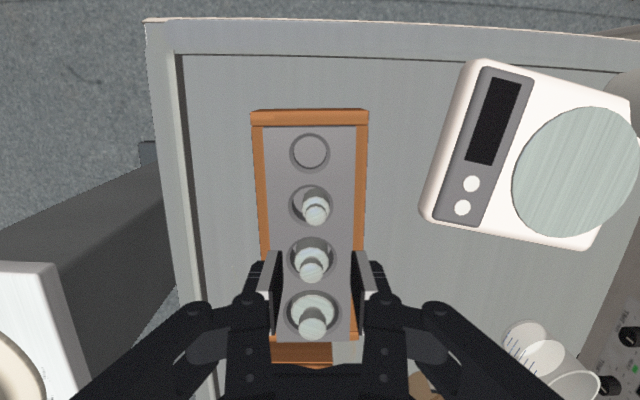

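View pics/w4a.png

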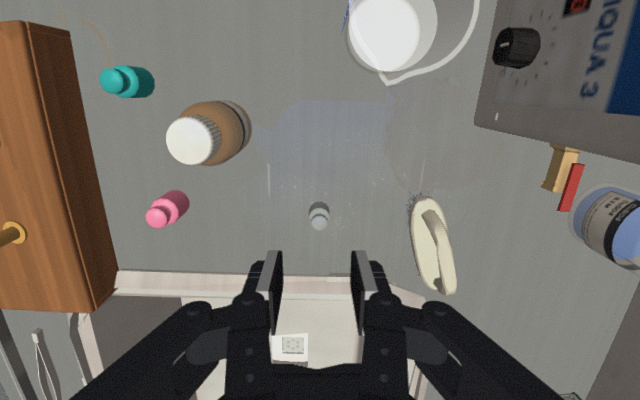

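```bash
python3 - <<'E'
from h import *
np.set_printoptions(precision=4,suppress=True)
s=shot('wrist'); print(tool()[0])
i=s['img'][180:260,270:460]; cv2.imwrite('pics/w4b.png',cv2.resize(i,None,fx=4,fy=4,interpolation=cv2.INTER_CUBIC))
print(proj(s,[.6645,-.0415,.03]), at_z(s,(319,222),.03),at_z(s,(410,215),.03))
im=cv2.imread('pics/w3h.png')[120:350,240:380]; cv2.imwrite('pics/w3i.png',cv2.resize(im,None,fx=2.6,fy=2.6,interpolation=cv2.INTER_CUBIC))
E
```

```text
[ 0.6625 -0.0362  0.1287]
[317.2665 219.8198] [ 0.6658 -0.0432  0.03  ] [ 0.7335 -0.0358  0.03  ]
```

View pics/w4b.png

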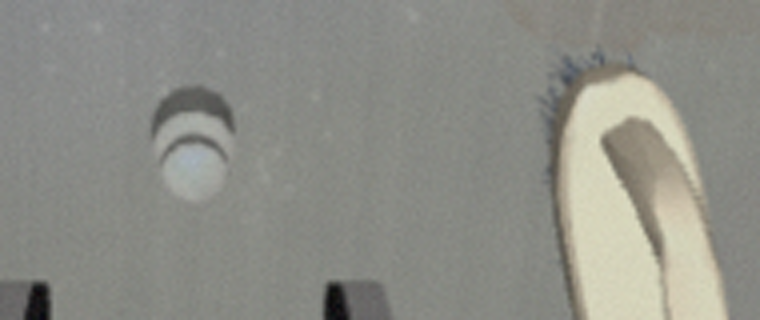

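View pics/w3i.png

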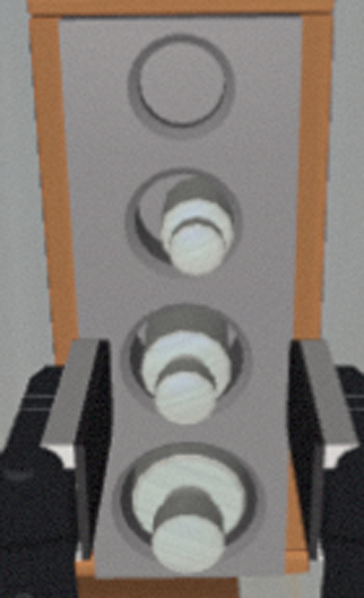

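```bash
python3 -m pendant '[[[0.02,0.0035,0.0076],0,0.03],[[0.02,0,0],0,0.03],[[0,0,0],0,0.03],[[0,0,0],0,0.03],[[0,0,0],0,0.03]]'; python3 - <<'E'
from h import *
np.set_printoptions(precision=4,suppress=True)
s=shot('wrist','w4c'); print(tool()[0]);print(proj(s,[.6655,-.0438,.03]))
i=s['img'][180:320,250:390]; cv2.imwrite('pics/w4d.png',cv2.resize(i,None,fx=4,fy=4,interpolation=cv2.INTER_CUBIC))
E
```

```text
time: 20.98
tcp_pos: [0.6667, -0.0444, 0.0893]
tcp_rot: [102.5, 89.9, 14.0]
wrist_force: [0.2, 0.2, -0.0]
gripper_width: 0.0304
[ 0.667  -0.0445  0.0896]
[312.0566 234.7024]
```

View pics/w4d.png

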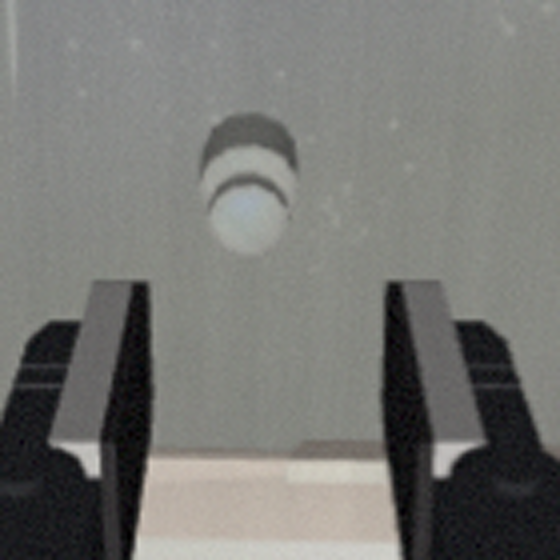

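```bash
python3 -m pendant '[[[0.02,-0.0018,0],0,0.03],[[0.015,0,0],0,0.03],[[0.0095,0,0],0,0.03],[[0,0,0],0,0.03],[[0,0,0],0,0.0],[[0,0,0],0,0],[[0,0,0],0,0],[[0,0,0],0,0]]' 30; python3 -m pendant '[[[0,0,0],0,0],[[0,0,0],0,0]]'; python3 - <<'E'
from h import *
s=shot('wrist')
i=s['img'][180:320,250:390]; cv2.imwrite('pics/w4e.png',cv2.resize(i,None,fx=4,fy=4,interpolation=cv2.INTER_CUBIC))
E
```

```text
time: 21.7
tcp_pos: [0.6648, -0.0456, 0.044]
tcp_rot: [88.3, 89.9, -0.3]
wrist_force: [-0.2, -0.9, -0.8]
gripper_width: 0.0108
time: 21.87
tcp_pos: [0.6645, -0.0457, 0.0436]
tcp_rot: [80.3, 90.0, -8.3]
wrist_force: [-0.5, 0.2, -0.6]
gripper_width: 0.0105
```

View pics/w4e.png

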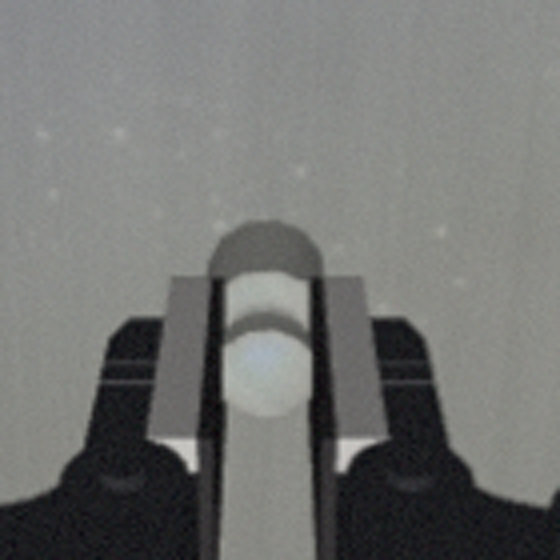

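```bash
python3 -m pendant '[[[-0.02,0,0],0,0],[[-0.04,0,0],0,0],[[-0.04,0,0],0,0],[[-0.02,-0.0203,-0.0358],0,0],[[0,-0.0203,-0.0358],0,0],[[0,-0.0203,-0.0358],0,0],[[0,-0.0203,-0.0358],0,0],[[0,-0.0203,-0.0358],0,0]]' ; python3 -m pendant '[[[0,-0.0203,-0.0358],0,0],[[0,-0.0203,-0.0358],0,0],[[0,-0.0203,-0.0358],0,0],[[0,-0.0203,-0.0358],0,0],[[0,-0.0203,-0.0358],0,0],[[0.02,0,0],0,0],[[0,0,0],0,0],[[0,0,0],0,0]]'; python3 - <<'E'
from h import *
np.set_printoptions(precision=4,suppress=True)
s=shot('wrist','w4f')
print(tool()[0])
i=s['img'][60:360,200:420]; cv2.imwrite('pics/w4g.png',cv2.resize(i,None,fx=2,fy=2,interpolation=cv2.INTER_CUBIC)[:600])
for w in ([.4528,.3084,.054],[.4528,.3084,.09]): print((proj(s,w)-[200,60])*2)
E
```

```text
time: 22.58
tcp_pos: [0.5592, 0.1288, 0.1619]
tcp_rot: [75.3, 89.9, -13.4]
wrist_force: [0.3, 0.9, -1.0]
gripper_width: 0.011
time: 23.25
tcp_pos: [0.4537, 0.3039, 0.1409]
tcp_rot: [-40.9, 89.9, -129.4]
wrist_force: [0.0, 0.0, -0.4]
gripper_width: 0.0113
[0.4547 0.3034 0.1414]
[226.7308 305.0781]
[225.6182 349.3608]
```

View pics/w4g.png

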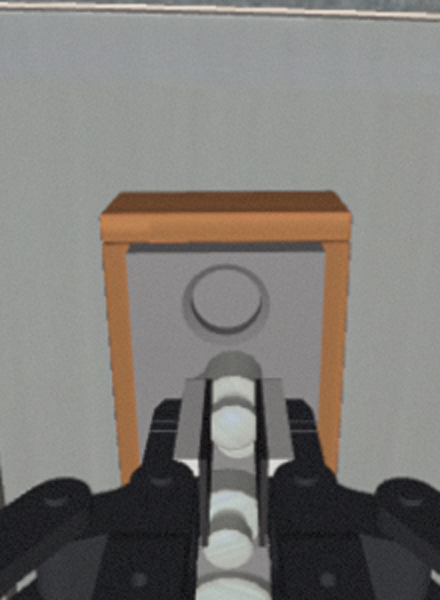

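```bash
python3 - <<'E'
from h import *
np.set_printoptions(precision=4,suppress=True)
s=shot('wrist','w4f2')
print(tool()[0], at_z(s,(316.7,274.2),.1275), at_depth(s,(316.7,274.2)))
E
```

```text
[0.4554 0.3032 0.1417] [0.4562 0.3044 0.1275] [0.4562 0.305  0.1284]
```

```bash
python3 -m pendant '[[[0,-0.0033,-0.0038],0,0],[[0.02,0,0],0,0],[[0,0,0],0,0],[[0,0,0],0,0],[[0,0,0],0,0]]'; python3 - <<'E'
from h import *
np.set_printoptions(precision=4,suppress=True)
s=shot('wrist')
print(tool()[0])
i=s['img'][120:360,200:420]; cv2.imwrite('pics/w4h.png',cv2.resize(i,None,fx=2.5,fy=2.5,interpolation=cv2.INTER_CUBIC)[:600])
for w in ([.4528,.3084,.054],[.4528,.3084,.107]): print((proj(s,w)-[200,120])*2.5)
E
```

```text
time: 23.77
tcp_pos: [0.4516, 0.3076, 0.122]
tcp_rot: [122.3, 90.0, 33.6]
wrist_force: [-1.1, 0.6, -0.6]
gripper_width: 0.0107
[0.4517 0.3078 0.1222]
[290.3551 271.7697]
[290.5388 383.0971]
```

View pics/w4h.png

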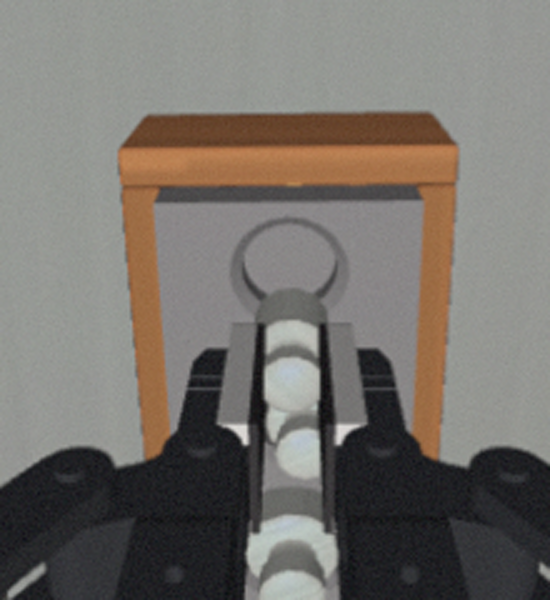

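```bash
python3 -m pendant '[[[0.015,0,0],0,0],[[0.01,0,0],0,0],[[0.004,0,0],0,0],[[0,0,0],0,0],[[0.002,0,0],0,0],[[0.001,0,0],0,0],[[0,0,0],0,0],[[0,0,0],0,0]]'
```

```text
time: 24.48
tcp_pos: [0.4512, 0.3081, 0.0897]
tcp_rot: [121.2, 90.0, 32.6]
wrist_force: [0.3, -0.5, 0.2]
gripper_width: 0.011
```

```bash
python3 -m pendant '[[[0.001,0,0],0,0],[[0,0,0],0,0],[[0,0,0],0,0]]';python3 -m pendant '[[[0.001,0,0],0,0],[[0,0,0],0,0],[[0,0,0],0,0]]'
```

```text
time: 24.73
tcp_pos: [0.4512, 0.3078, 0.0885]
tcp_rot: [91.8, 90.0, 3.2]
wrist_force: [-0.2, 0.4, 0.4]
gripper_width: 0.0108
time: 24.98
tcp_pos: [0.4512, 0.3079, 0.0875]
tcp_rot: [106.9, 90.0, 18.3]
wrist_force: [-0.1, -0.4, -0.6]
gripper_width: 0.0108
```

```bash
python3 -m pendant '[[[0.001,0,0],0,0],[[0,0,0],0,0],[[0,0,0],0,0]]';python3 -m pendant '[[[0.001,0,0],0,0],[[0,0,0],0,0],[[0,0,0],0,0]]'
```

```text
time: 25.23
tcp_pos: [0.4513, 0.3081, 0.0874]
tcp_rot: [73.3, 89.9, -15.3]
wrist_force: [-1.1, -2.2, 8.7]
gripper_width: 0.0108
time: 25.48
tcp_pos: [0.4514, 0.3083, 0.0873]
tcp_rot: [67.0, 89.9, -21.6]
wrist_force: [-2.7, -3.0, 16.9]
gripper_width: 0.0109
```

```bash
python3 -m pendant '[[[-0.002,0,0],0,0],[[0,0,0],0,0.03],[[0,0,0],0,0.03],[[0,0,0],0,0.03],[[-0.02,0,0],0,0.03],[[-0.04,0,0],0,0.03],[[-0.03,0,0.02],0,0.03],[[0,0,0.03],0,0.03]]'; python3 -m pendant '[[[0,0,0.03],0,0.03],[[0,0,0.03],0,0.03],[[0,0,0],0,0.03],[[0,0,0],0,0.03]]'; python3 - <<'E'
from h import *
np.set_printoptions(precision=4,suppress=True)
s=shot('wrist','r1'); print(tool()[0])
i=s['img'][60:330,230:400]; cv2.imwrite('pics/r2.png',cv2.resize(i,None,fx=2.2,fy=2.2,interpolation=cv2.INTER_CUBIC)[:600])
s=shot('scene'); i=s['img'][140:270,160:330]; cv2.imwrite('pics/r3.png',cv2.resize(i,None,fx=4,fy=4,interpolation=cv2.INTER_CUBIC))
E
```

```text
time: 26.15
tcp_pos: [0.4541, 0.2636, 0.183]
tcp_rot: [132.1, 89.4, 43.8]
wrist_force: [2.1, 0.3, 0.4]
gripper_width: 0.03
time: 26.48
tcp_pos: [0.4542, 0.1954, 0.177]
tcp_rot: [-20.1, 89.9, -109.0]
wrist_force: [-0.9, 0.2, -1.0]
gripper_width: 0.0298
[0.454  0.1973 0.1773]
```

View pics/r2.png

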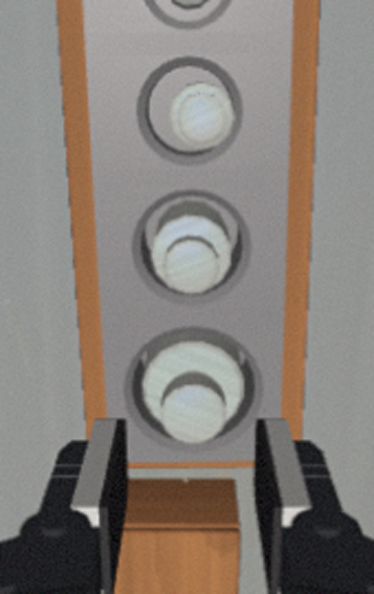

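View pics/r3.png

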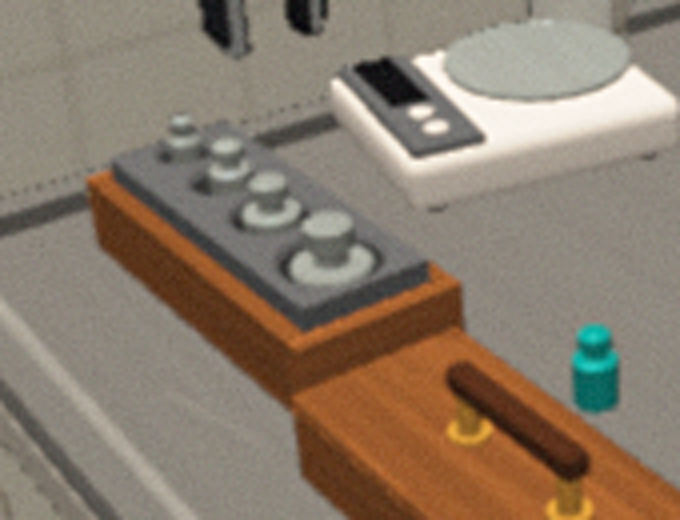

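```bash
python3 -m pendant '[[[0,-0.0028,0.0354],0,0.035],[[0,-0.0028,0.0354],0,0.035],[[0,-0.0028,0.0354],0,0.035],[[0,-0.0028,0.0354],0,0.035],[[0,-0.0028,0.0354],0,0.035],[[0,-0.0028,0.0354],0,0.035],[[0,0,0],0,0.035],[[0,0,0],0,0.035]]'; python3 - <<'E'
from h import *
np.set_printoptions(precision=4,suppress=True)
s=shot('wrist','l1'); print(tool()[0])
i=s['img'][0:390,150:470]; cv2.imwrite('pics/l2.png',cv2.resize(i,None,fx=1.5,fy=1.5,interpolation=cv2.INTER_CUBIC))
print(proj(s,[.4525,.3085,.074]),proj(s,[.4425,-.0155,.076]))
E
```

```text
time: 27.25
tcp_pos: [0.4425, -0.0157, 0.1773]
tcp_rot: [162.0, 90.0, 73.2]
wrist_force: [0.1, 0.3, -0.6]
gripper_width: 0.0352
[ 0.4426 -0.014   0.1775]
[ 343.1619 -312.4457] [314.4809 211.0648]
```

View pics/l2.png

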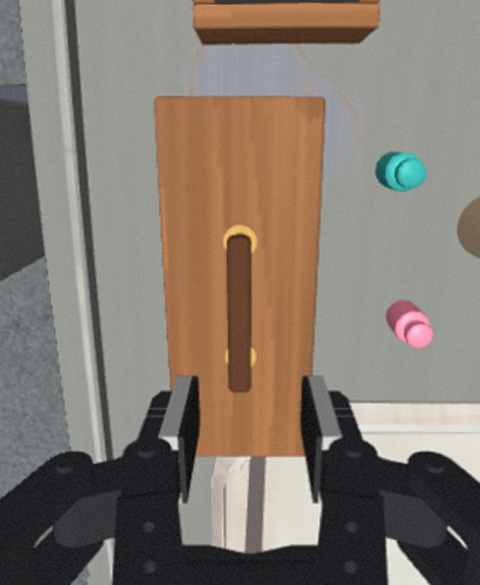

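```bash
python3 - <<'E'
from h import *
np.set_printoptions(precision=4,suppress=True)
s=shot('wrist'); print(tool())
for c,z in [((239,236),.076),((239.5,388),.076),((155,98),.044),((324,98),.044),((167,380),.044),((315,380),.044)]:
    print(at_z(s,(150+c[0]/1.5,c[1]/1.5),z))
E
```

```text
(array([ 0.4426, -0.013 ,  0.1776]), array([[ 0.0008,  0.9996,  0.0265],
       [ 0.0013,  0.0265, -0.9996],
       [-1.    ,  0.0008, -0.0013]]), {'time': 27.35, 'joint_pos': array([ 46.8042,  20.3686, -56.0357, 120.9553,  22.2273,  49.4676,
       -20.8352]), 'qd': array([-1.1878, -0.0572, -0.4422,  0.0893,  0.0431,  0.044 ,  0.0813]), 'effort': array([  1.17  , -31.6969,  -6.8963, -22.322 ,   0.0986,   0.0549,
         0.01  ]), 'tcp_pos': array([ 0.4426, -0.013 ,  0.1776]), 'tcp_rot': array([148.8219,  89.9125,  60.3411]), 'wrist_force': array([-0.0888, -0.1666, -0.2135]), 'moment': array([-0.0259,  0.047 ,  0.0119]), 'gripper_width': 0.03537769086346054})
[0.4381 0.0269 0.076 ]
[ 0.4398 -0.0542  0.076 ]
[0.3945 0.0892 0.044 ]
[0.4786 0.0913 0.044 ]
[ 0.3957 -0.0681  0.044 ]
[ 0.4849 -0.0659  0.044 ]
```

```bash
python3 -m pendant '[[[0.03,-0.0036,0.001],0,0.035],[[0.03,0,0],0,0.035],[[0.03,0,0],0,0.035],[[0.0115,0,0],0,0.035],[[0,0,0],0,0.035],[[0,0,0],0,0.035]]'; python3 - <<'E'
from h import *
s=shot('wrist','l3'); print(tool()[0])
E
```

```text
time: 27.85
tcp_pos: [0.4386, -0.0133, 0.0758]
tcp_rot: [-152.7, 89.9, 119.0]
wrist_force: [1.8, -1.0, 0.2]
gripper_width: 0.0348
[ 0.43931326 -0.01378819  0.07651992]
```

View pics/l3.png

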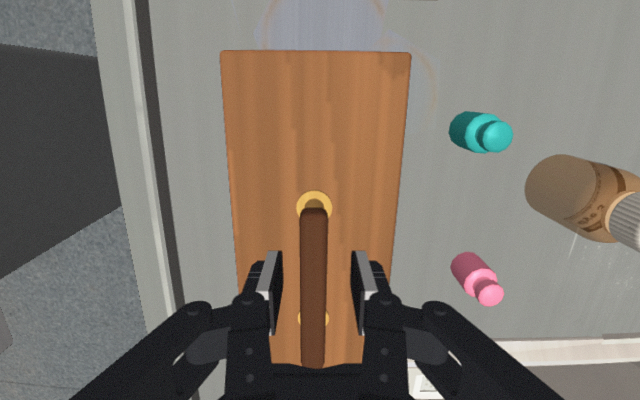

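```bash
python3 -m pendant '[[[0,0,0],0,0],[[0,0,0],0,0],[[0,0,0],0,0],[[0,0,0],0,0],[[0,0,0],0,0],[[0,0,0],0,0]]' 80; python3 -m pendant '[[[-0.01,0,0],0,0],[[-0.02,0,0],0,0],[[0,0,0],0,0],[[0,0,0],0,0]]'; python3 - <<'E'
from h import *
s=shot('wrist','l4'); print(tool()[0])
s=shot('scene','l5')
E
```

```text
time: 28.4
tcp_pos: [0.4387, -0.0159, 0.0765]
tcp_rot: [57.2, 90.0, -31.4]
wrist_force: [-2.0, 0.3, 5.9]
gripper_width: 0.0108
time: 28.73
tcp_pos: [0.4396, -0.0165, 0.1068]
tcp_rot: [73.9, 89.8, -14.8]
wrist_force: [0.0, -0.1, -3.0]
gripper_width: 0.0106
[ 0.43890563 -0.01658204  0.1061628 ]
```

View pics/l4.png

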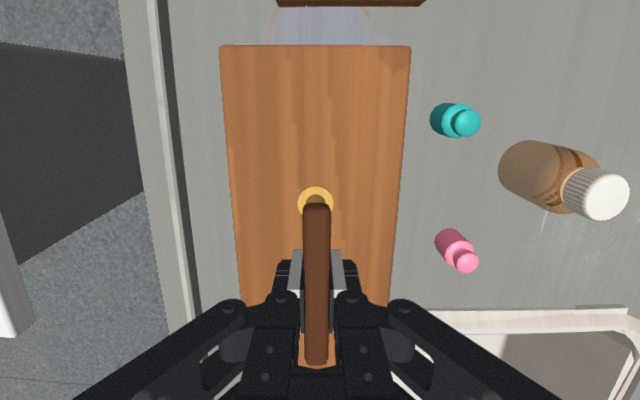

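View pics/l5.png

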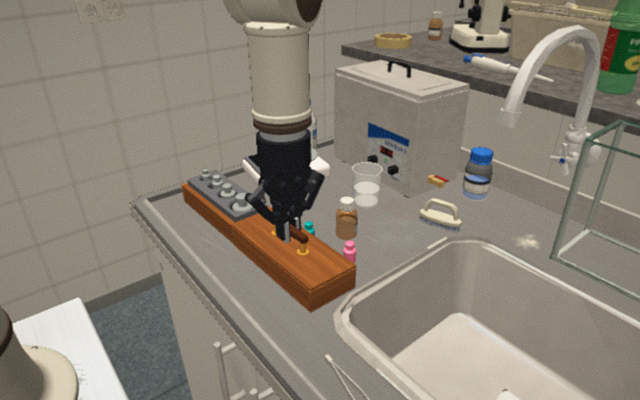

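```bash
python3 - <<'E'
from h import *
np.set_printoptions(precision=4,suppress=True)
s=shot('wrist'); p,R,_=tool(); print(p,R[:2,1])
a=at_z(s,(315.5,205),.106);b=at_z(s,(316.5,362),.106); print(a,b,(a+b)/2)
c=[at_z(s,q,.074) for q in ((220,49),(411,49))]; print(c,(c[0]+c[1])/2)
t=shot('top'); i=t['img'][220:310,180:440]; cv2.imwrite('pics/l6.png',cv2.resize(i,None,fx=3,fy=3,interpolation=cv2.INTER_CUBIC))
E
```

```text
[ 0.4381 -0.0164  0.1055] [0.9997 0.0238]
[0.4384 0.0254 0.106 ] [ 0.4408 -0.0569  0.106 ] [ 0.4396 -0.0158  0.106 ]
[array([0.395 , 0.0856, 0.074 ]), array([0.4789, 0.0876, 0.074 ])] [0.4369 0.0866 0.074 ]
```

View pics/l6.png

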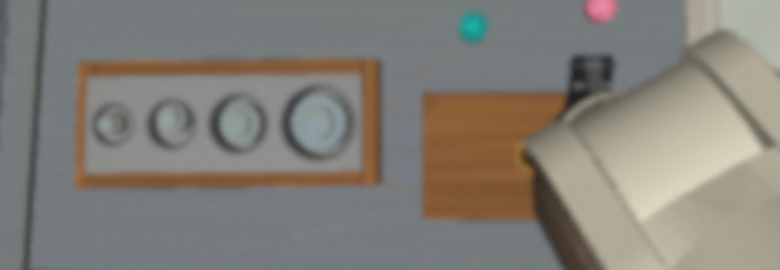

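```bash
python3 -m pendant '[[[-0.03,0,0],0,0],[[-0.035,0,0],0,0],[[-0.005,0,0],0,0],[[0,0.0022,-0.0247],0,0],[[0,0.0022,-0.0247],0,0],[[0,0.0022,-0.0247],0,0],[[0,0.0022,-0.0247],0,0],[[0,0.0022,-0.0247],0,0]]' ; python3 -m pendant '[[[0,0.0022,-0.0247],0,0],[[0,0.0022,-0.0247],0,0],[[0,0.0022,-0.0247],0,0],[[0,0.0022,-0.0247],0,0],[[0,0.0022,-0.0247],0,0],[[0,0,0],0,0],[[0,0,0],0,0],[[0,0,0],0,0]]'; python3 - <<'E'
from h import *
np.set_printoptions(precision=4,suppress=True)
s=shot('wrist','l7'); print(tool()[0])
s=shot('scene'); i=s['img'][90:290,140:340]; cv2.imwrite('pics/l8.png',cv2.resize(i,None,fx=3,fy=3,interpolation=cv2.INTER_CUBIC))
E
```

```text
time: 29.6
tcp_pos: [0.4461, 0.1085, 0.175]
tcp_rot: [-69.4, 89.9, -158.1]
wrist_force: [0.6, 0.2, -2.8]
gripper_width: 0.0104
time: 30.27
tcp_pos: [0.4539, 0.2308, 0.1748]
tcp_rot: [-52.6, 89.9, -141.2]
wrist_force: [0.3, 0.4, -3.0]
gripper_width: 0.0106
[0.4542 0.2302 0.175 ]
```

View pics/l7.png

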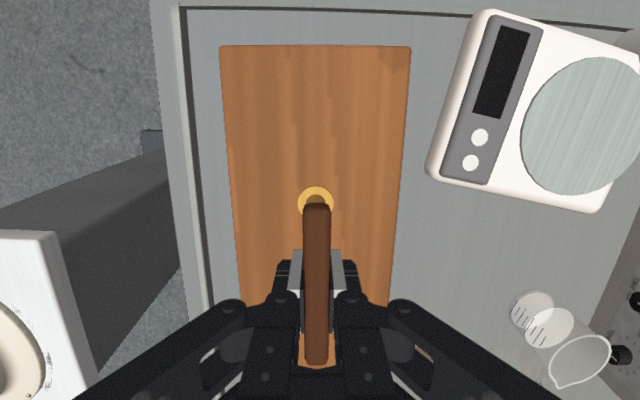

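View pics/l8.png

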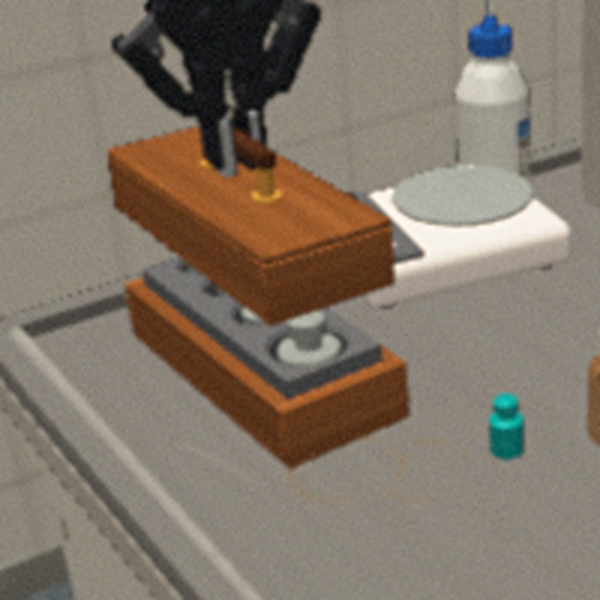

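```bash
python3 - <<'E'
from h import *
np.set_printoptions(precision=4,suppress=True)
s=shot('scene'); p,R,_=tool(); print(p)
f=lambda c,z: at_z(s,(140+c[0]/3,90+c[1]/3),z)
zb=p[2]-.0764
cz=f((290,405),.042),f((407,360),.042),f((127,286),.042)
ld=f((270,322),zb),f((393,281),zb),f((110,205),zb)
print('case',cz);print('lid',ld)
E
python3 - <<'E'
import cv2
i=cv2.imread('pics/l8.png')[150:480,90:430]; cv2.imwrite('pics/l9.png',cv2.resize(i,None,fx=1.8,fy=1.8,interpolation=cv2.INTER_CUBIC))
E
```

```text
[0.4546 0.2299 0.1753]
case (array([0.4196, 0.1224, 0.042 ]), array([0.5022, 0.1218, 0.042 ]), array([0.4051, 0.3285, 0.042 ]))
lid (array([0.4152, 0.1259, 0.0989]), array([0.4974, 0.1235, 0.0989]), array([0.4076, 0.3402, 0.0989]))
```

View pics/l9.png

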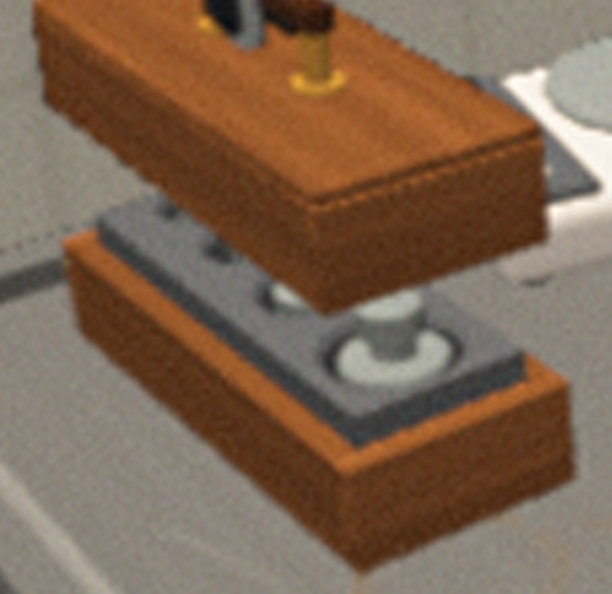

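```bash
python3 - <<'E'
from h import *
np.set_printoptions(precision=4,suppress=True)
s=shot('scene'); p,R,_=tool(); print(p)
f=lambda c,z: at_z(s,(140+(90+c[0]/1.8)/3,90+(150+c[1]/1.8)/3),z)[:2]
zb=p[2]-.0764
def rect(pts,L,W):
    a,b,c=pts  # a: near(-y) low-x corner, b: near high-x, c: far low-x
    print(pts, 'L',np.linalg.norm(c-a),'W',np.linalg.norm(b-a),'centre', (b+c)/2,'yaw',np.degrees(np.arctan2(*(c-a)[::-1])))
rect([f((345,473),.042),f((570,381),.042),f((66,240),.042)],.218,.09)
rect([f((328,312),zb),f((546,240),zb),f((44,100),zb)],.214,.086)
E
```

```text
[0.4547 0.2301 0.1755]
[array([0.4116, 0.1181]), array([0.501 , 0.1202]), array([0.4066, 0.3324])] L 0.2143997138942532 W 0.08941231646190236 centre [0.4538 0.2263] yaw 91.33947670300228
[array([0.4153, 0.1234]), array([0.4957, 0.1205]), array([0.4094, 0.3369])] L 0.21361388408506235 W 0.08049197555275966 centre [0.4526 0.2287] yaw 91.56610395020886
```

```bash
python3 -m pendant '[[[0.015,0.0003,0.001],0,0],[[0.015,0,0],0,0],[[0.008,0,0],0,0],[[0,0,0],0,0],[[0,0,0],0,0]]' ; python3 -m pendant '[[[0.004,0,0],0,0],[[0.003,0,0],0,0],[[0.003,0,0],0,0],[[0,0,0],0,0],[[0,0,0],0,0]]'
```

```text
time: 30.88
tcp_pos: [0.4547, 0.2301, 0.1378]
tcp_rot: [-72.4, 89.9, -161.0]
wrist_force: [0.4, 0.6, -2.0]
gripper_width: 0.0104
time: 31.3
tcp_pos: [0.4548, 0.2305, 0.1279]
tcp_rot: [-50.1, 90.0, -138.7]
wrist_force: [-0.1, 0.3, -1.9]
gripper_width: 0.0106
```

```bash
python3 -m pendant '[[[0.003,0,0],0,0],[[0.003,0,0],0,0],[[0.001,0,0],0,0],[[0,0,0],0,0],[[0,0,0],0,0]]'; python3 -m pendant '[[[0.0015,0,0],0,0],[[0,0,0],0,0],[[0,0,0],0,0]]'
```

```text
time: 31.72
tcp_pos: [0.4548, 0.2305, 0.1208]
tcp_rot: [-75.7, 90.0, -164.3]
wrist_force: [-0.1, -0.3, -2.4]
gripper_width: 0.01
time: 31.97
tcp_pos: [0.4549, 0.2305, 0.1194]
tcp_rot: [-68.9, 90.0, -157.5]
wrist_force: [-0.2, -0.1, -1.8]
gripper_width: 0.0105
```

```bash
python3 -m pendant '[[[0.001,0,0],0,0],[[0,0,0],0,0],[[0,0,0],0,0]]'; python3 -m pendant '[[[0.001,0,0],0,0],[[0,0,0],0,0],[[0,0,0],0,0]]'; python3 - <<'E'
from h import *
s=shot('scene'); i=s['img'][120:270,160:330]; cv2.imwrite('pics/l10.png',cv2.resize(i,None,fx=4,fy=4,interpolation=cv2.INTER_CUBIC)[:600])
E
```

```text
time: 32.22
tcp_pos: [0.4548, 0.2306, 0.1187]
tcp_rot: [31.8, 90.0, -56.8]
wrist_force: [-0.9, -0.9, 3.1]
gripper_width: 0.0106
time: 32.47
tcp_pos: [0.4543, 0.2306, 0.1183]
tcp_rot: [-10.4, 89.9, -99.0]
wrist_force: [-5.6, -2.9, 12.6]
gripper_width: 0.0106
```

View pics/l10.png

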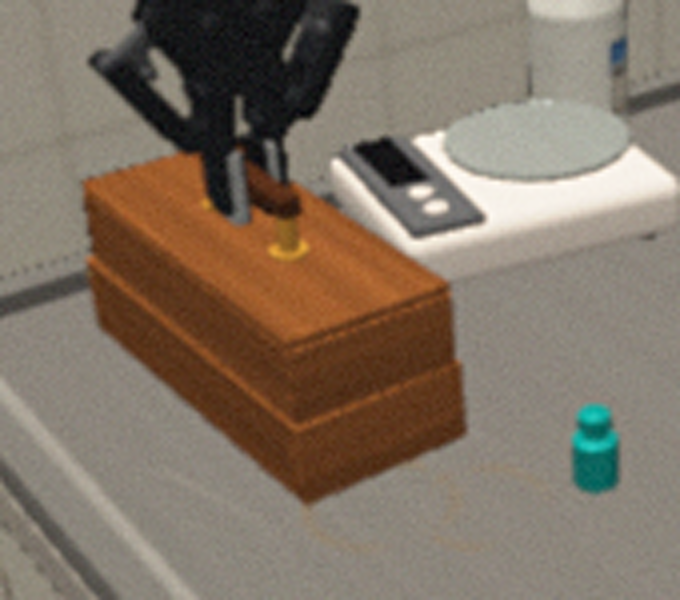

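Seated: height 0.1183 as expected, contact force up. I'll back off slightly, release and retreat.

```bash
python3 -m pendant '[[[-0.001,0,0],0,0],[[0,0,0],0,0.035],[[0,0,0],0,0.035],[[0,0,0],0,0.035],[[0,0,0],0,0.035],[[-0.02,0,0],0,0.035],[[-0.03,0,0],0,0.035],[[-0.03,0,0],0,0.035]]'; python3 -m pendant '[[[0,0,0.035],0,0.035],[[0,0,0.035],0,0.035],[[0,0,0.035],0,0.035],[[0,0,0],0,0.035],[[0,0,0],0,0.035]]'; python3 - <<'E'
from h import *
np.set_printoptions(precision=4,suppress=True)
s=shot('wrist','f1'); print(tool()[0])
t=shot('scene'); i=t['img'][120:270,160:360]; cv2.imwrite('pics/f2.png',cv2.resize(i,None,fx=4,fy=4,interpolation=cv2.INTER_CUBIC)[:600])
for nm,c in (('wrist',s),('scene',t)):
    g=np.array([at_depth(c,(u,r)) for r in range(0,330) for u in range(150,480) if c['depth'][r,u]>0])
    q=g[(g[:,2]>.075)&(g[:,2]<.095)&(g[:,0]>.405)&(g[:,0]<.505)&(g[:,1]>.118)&(g[:,1]<.345)]
    A=np.c_[q[:,:2]-q[:,:2].mean(0),np.ones(len(q))]; k=np.linalg.lstsq(A,q[:,2],rcond=None)[0]
    print(nm,len(q),'plane slopes,z',k,cv2.minAreaRect(q[:,:2].astype(np.float32)))
E
```

```text
time: 33.18
tcp_pos: [0.454, 0.2303, 0.1985]
tcp_rot: [-87.4, 89.8, -176.0]
wrist_force: [0.5, 0.0, 0.6]
gripper_width: 0.0349
time: 33.6
tcp_pos: [0.4579, 0.1226, 0.1982]
tcp_rot: [-8.9, 89.9, -97.8]
wrist_force: [-0.2, 0.7, -0.2]
gripper_width: 0.035
[0.4577 0.1247 0.1984]
wrist 22313 plane slopes,z [0.0008 0.0009 0.0862] ((0.45545095205307007, 0.19375759363174438), (0.08651434630155563, 0.1435646414756775), 1.3760693073272705)
scene 2377 plane slopes,z [0.0271 0.012  0.0848] ((0.45266348123550415, 0.22727438807487488), (0.08827713131904602, 0.21767368912696838), 1.648484468460083)
```

View pics/f1.png

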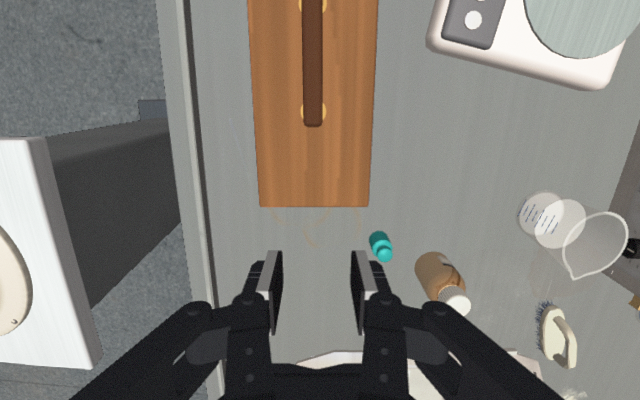

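View pics/f2.png

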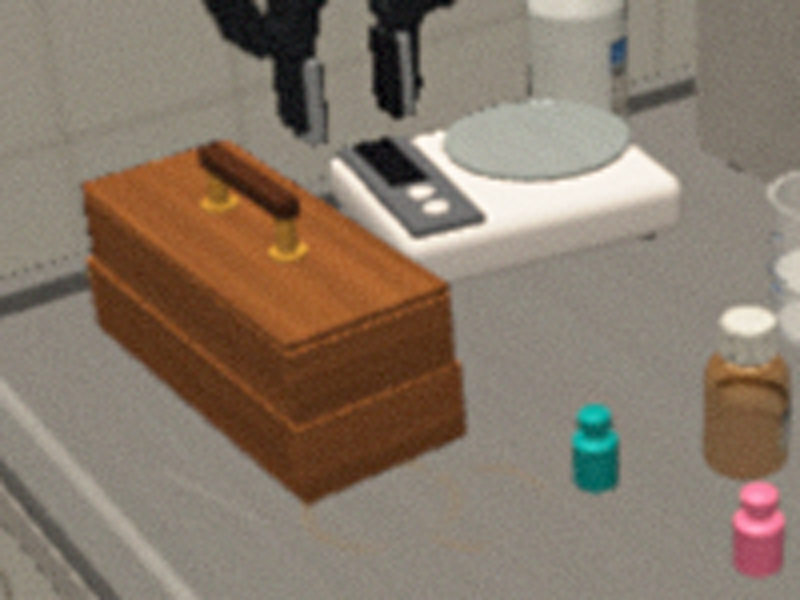

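```bash
python3 -m pendant '[[[0,0,0],0,0.035],[[0,0,0],0,0.035],[[0,0,0],0,0.035],[[0,0,0],0,0.035]]'; python3 -c "
from station import manip
print(manip.finish_job())"
```

```text
time: 34.03
tcp_pos: [0.4573, 0.1266, 0.1984]
tcp_rot: [179.4, 90.0, 90.9]
wrist_force: [-0.0, -0.1, 0.1]
gripper_width: 0.0353
the job is handed in; nothing more can be done
None
```

All four weights are standing in their own wells, the lid is on the case, and I handed the job in at about 34 s. The hand-in gave no verdict.

- **Weights:** I lowered each one by its knob until it touched the floor of its well. The pictures taken before the lid went on show all four upright in the right order. The 100 g weight stands about 4 mm off centre, against the wall of its well; that is inside the 7 mm limit.
- **Lid:** By the wrist camera's depth reading its top is level, at 86.2 mm against 86 mm expected. It fits evenly all round in the pictures. The scene camera's rougher depth fit disagreed, giving about 1.5° of slope and 84.8 mm, probably because the handle got into the fit. I trusted the wrist camera and the contact height.
- **Bystanders:** The beaker and bottle were upright in the last pictures and looked unmoved; I did not measure their positions again. I left the pink and turquoise look-alikes alone.
- **Arm:** It was clear of everything at hand-in, with wrist force near zero.

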